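# Swap the bottle and the jar in the resin mixer

### The job

The tall bottle and the squat jar are in each other's seats of the sloping bench mixer: swap them, so that each stands fully home in the other's seat, leaning on the back plate, and let go of both. You can stand one upright on the empty black rubber mat meanwhile; do not let either fall over, and leave the paper cup and the glass pot where they are. When both are in place, start the mixer: press the treadle down to its stop, keep it there for a second, and let it come all the way up again.

Things in the scene. Friction and masses are not known exactly. Their poses are not given: they have to be found in the camera images.
- bottle: White plastic bottle with a grey cap, upright-standing shape, 130 tall: round body 52 in diameter up to 92 above its underside, then a shoulder narrowing to a cap 28 in diameter (106 to 130). About 0.25 kg. Origin: centre of its underside; z along its axis to the cap. It starts in one of the mixer's two seats.
- jar: Squat amber glass jar with a black lid, 80 tall: round body 52 in diameter up to 60, lid 44 in diameter from 60 to 80. About 0.28 kg. Origin: centre of its underside; z along its axis to the lid. It starts in the other seat.
- bed: Sloping steel bed of the mixer, fixed; two seats side by side, 150 apart. Origin midway between the seat points, 85 above the table. z: axis of a seated container, 25 degrees from vertical, top leaning to the robot's side. y: from right seat to left seat. x: square to the back plate, away from it and the robot. Back plate: face at x = -26, up to z = 70, 8 thick.
- seat_left (a point): Seat point of the mixer's left seat (+y): where the centre of the underside of a fully seated container lies (on the flat ledge, 26 from the back plate). A cheek 22 high and 8 thick on each side leaves 72 of width, 10 free on each side of a container; open at the far side and the top.
- seat_right (a point): Seat point of the mixer's right seat (-y), likewise.
- lamp (a point): Middle of the fixed lamp bar above the seats: 20 in diameter, 310 long, along the bed's y, at x = 72, z = 154 in the bed's frame, 255 above the table, on two posts 10 thick at its ends on the far side. It is in the way of a gripper that comes straight down on a seat, not of one that moves along the bed's z axis. The grey housing under the bed is 150 x 290 x 56 high.
- mat: Empty black rubber mat, 130 x 130 x 4 thick, lying fixed on the table on one side of the mixer. Origin: centre of its underside.
- treadle (a joint): Hinge of the treadle switch on the other side of the mixer, rad: 0 = up (at rest), 0.25 = down on its stop. A spring brings it back; at the pad point it takes about 6 N to start and 11 N at the stop.
- treadle_pad (a point): The place to press, on top of the treadle plate (aluminium with black rubber ribs, 120 long, 80 wide, 8 thick), on its midline, 25 from its free edge and 95 from the hinge. 54 above the table at rest, 31 at the stop; it moves almost straight down. The base plate below is 150 x 100 x 10, with two side brackets 40 high at the hinge end.
- cup: Bystander: loose white paper mixing cup, 90 tall, 76 in diameter at the rim, with a wooden stirring stick that stands out to 135 high. Origin: centre of its underside. To be left alone.
- pot: Bystander: loose glass pot with an aluminium lid, 66 in diameter, 88 tall. Origin: centre of its underside. To be left alone.
Things that resemble listed ones, but are neither listed nor needed, are in the scene too. Leave any pink look-alike of the jar alone.

How it is judged (in metres and radians):
On the way, in this order (a step that is already met when the one before it is completed fails the run):
1. the bottle and the jar stand fully home in each other's seats, released (((distance between bottle and seat_left below 0.02 m and angle between the z axis of each of bottle, jar and the z axis of bed, either way round below 0.12 rad and angle between each of bottle, jar's own z axis and vertical below 1 rad and distance of each of bottle, jar from where it was at the start of the episode above 0.1 m and linear speed of each of bottle, jar below 0.03 m/s and distance between jar and seat_right below 0.02 m) or (distance between bottle and seat_right below 0.02 m and angle between the z axis of each of bottle, jar and the z axis of bed, either way round below 0.12 rad and angle between each of bottle, jar's own z axis and vertical below 1 rad and distance of each of bottle, jar from where it was at the start of the episode above 0.1 m and linear speed of each of bottle, jar below 0.03 m/s and distance between jar and seat_left below 0.02 m)) and contact force between the fingers and bottle below 0.5 N and contact force between the fingers and jar below 0.5 N), for 0.2 s.
2. then the treadle is pressed down to its stop and kept there (value of joint treadle above 0.22 rad), for 0.5 s.
At the end, for the whole second after the job is handed in: Bottle and jar are in each other's seats: the centre of each underside within 20 mm of the seat point where the other one was, its axis within 0.12 rad of the bed's z axis, at rest (under 0.03 m/s); the treadle is up again (under 0.04 rad) (((distance between bottle and seat_left below 0.02 m and angle between the z axis of each of bottle, jar and the z axis of bed, either way round below 0.12 rad and angle between each of bottle, jar's own z axis and vertical below 1 rad and distance of each of bottle, jar from where it was at the start of the episode above 0.1 m and linear speed of each of bottle, jar below 0.03 m/s and distance between jar and seat_right below 0.02 m) or (distance between bottle and seat_right below 0.02 m and angle between the z axis of each of bottle, jar and the z axis of bed, either way round below 0.12 rad and angle between each of bottle, jar's own z axis and vertical below 1 rad and distance of each of bottle, jar from where it was at the start of the episode above 0.1 m and linear speed of each of bottle, jar below 0.03 m/s and distance between jar and seat_left below 0.02 m)) and value of joint treadle below 0.04 rad); the robot touches nothing.
It fails at once if the bottle falls over (its axis more than 69 degrees from vertical) (angle between bottle's own z axis and vertical above 1.2 rad).
It fails at once if the jar falls over (its axis more than 69 degrees from vertical) (angle between jar's own z axis and vertical above 1.2 rad).
It fails at once if the paper cup is moved by more than 30 mm (distance of cup from where it was at the start of the episode above 0.03 m).
It fails at once if the glass pot is moved by more than 30 mm (distance of pot from where it was at the start of the episode above 0.03 m).
It also fails if it takes over 72 s, if anything falls off the work surface, if the arm or the gripper's body presses on something with over 40 N, if the wrist force passes 120 N, or if a joint passes its speed limit or range.

### The arm

A 6-joint arm with a two-finger parallel gripper is mounted at the origin on the work surface. World frame = base frame: x ahead of the robot, y to its left, z up, the work surface at z = 0. Lengths are in mm, angles in degrees, forces in N, time in s.
With the tool pointing down it reaches from about 350 to 850 mm from the base axis. Payload 8.1 kg.
Tool frame: the origin (TCP) lies midway between the tips of the shut fingers; the grasp point (between the pads) lies 19 mm behind it; y points along the fingers, x is the direction in which the jaws open and shut, and the axes are right-handed (so a half turn about y gives the same grasp; the last joint's range is limited). The gripper opens to 85 mm and grips with 20 to 120 N. Pads are 22 mm wide; open, the fingers measure 114 mm over their backs; the gripper's body (76 mm by 85 mm) begins 54 mm behind the grasp point. The pads swing forward as they close: fully open they stand 13 mm farther back than shut.
Start: joints at [-4.893, 7.471, 85.268, -0, 87.261, -4.893], TCP at [600.004, 0.022, 231.292] pointing down, gripper open.
Joint ranges: [-169.43, 169.43], [-51.17, 129.36], [1.28, 143.12], [-76.62, 256.62], [0, 156.53], [-152.29, 152.29]. Speed limits (degrees/s): [136.94, 136.94, 159.86, 180, 180, 180].

### API

Orientations are given as [roll, pitch, yaw] about the fixed x, y, z axes, in that order (R = Rz(yaw) Ry(pitch) Rx(roll)).
In Python, from bench import r gives the robot as it stands.
- The arm moves only by the tool move_arm, never from a script. Its arguments are lists of equal length, an entry for each row: "linear": the shift along the tool's x, y, z normalised to -1 to 1, where 1 is 300 mm, a list of three; "twist": the turn, a rotation vector about the tool's x, y, z normalised to -1 to 1, where 1 is pi/2 rad, a list of three; "hand": the opening, from -1 (shut) to 1 (fully open). A call has 1 to 12 rows; each row is the pose to reach, as a shift and turn from the pose measured when the call began, along the tool's axes at that moment; what a row does not reach only later rows make up. A row lasts 1/12 s, in which the tool goes at most 41.7 mm and 7.16 degrees, less where a joint would pass 70% of its speed; a pose out of reach is approached as far as the arm can. A call with a number of a shift or a turn outside -1 to 1 is refused whole. A call with a gripper value outside its range is refused whole. The fingers move at their own pace and stop on an object; "force" is the grip in N (left out, the last holds). Time passes only in rows, so rows that repeat a pose let the fingers close. It gives the time, the measured TCP pose, the force and the opening at its end, in the units of the state.
- r.sense(): the state, without advancing time (a new reading comes with each control period).
- r.snapshot(name): name is "scene" or "side" or "wrist"; returns a dict with "frame" (400x640x3 uint8, red, green, blue), "range_z" (400x640 float32, mm along the optical axis (not along the pixel's ray), 0 where there is no reading), "intrinsics" (3x3 intrinsics, pixels), "R" (3x3) and "t" (3): a world point X has camera coordinates R X + t; the wrist camera has in their place "hand_eye" (4x4, takes a point from camera to tool coordinates, whose origin is the TCP and whose axes are the tool frame's). Camera axes: x right, y down, z forward; pixel columns grow to the right and rows downward; lengths in mm; the calibration is good to about 2 mm. A picture is of the moment at which its call begins: read the wrist's pose just before it.
- r.hand_in(): hands the job in, once; it reports no verdict.
The state is a dict: "time": time; "joint_pos": joint angles; "qd": joint speeds; "joint_efforts": joint torques, N m; "tool_pos": TCP position; "tcp_rot": TCP orientation; "ft_force": force on the tool from outside, world axes, zero at the start; "wrist_torque": the same for the moment, N m; "finger_gap": finger opening in mm.
Only numpy, scipy, OpenCV 4.12 (cv2) and the standard library are available. Lean on these libraries where they do the work, as an engineer would, in place of code of your own. Each camera call takes 0.05 s, during which the arm holds its last target. There are 200 camera calls.

## Working session

There is one attempt and no reset: what is moved stays moved. The work goes in short steps, Python scripts to look and compute and a tool call to move; the robot and the scene stay as the last step left them, time stands still between calls to the robot, and variables do not carry over. Pictures are saved under pics/ and viewed, on a budget of 10 in all, crops included, one or two more only if the job needs it, and the job is handed in when it is done.

Besides the shell and the picture viewer there is one more tool, called after "Emit:" as name(argument=value, ...) on one line, values as JSON. move_arm: Moves the arm, as the interface text tells. Scaled input: -1 to 1 covers 300 mm each way for a shift and pi/2 rad each way for a turn. Its arguments: {"type":"object","properties":{"linear":{"type":"array","items":{"type":"array","items":{"type":"number","minimum":-1,"maximum":1}}},"twist":{"type":"array","items":{"type":"array","items":{"type":"number","minimum":-1,"maximum":1}}},"hand":{"type":"array","items":{"type":"number"}},"force":{"type":"number"}},"required":["linear","twist","hand"]}

```bash
ls; mkdir -p pics
python3 - <<'E'
from bench import r
import cv2,pickle,numpy as np
print(r.sense())
d={}
for n in("scene","side"):
    s=r.snapshot(n);d[n]=s;cv2.imwrite(f"pics/{n}0.png",s["frame"][:,:,::-1]);print(n,s["R"],s["t"],s["intrinsics"])
pickle.dump(d,open("d0.pkl","wb"))
E
```

```text
pics
{'time': 0.0, 'joint_pos': array([-4.89085904e+00,  7.51417244e+00,  8.53303020e+01, -8.15447283e-04,
        8.72626342e+01, -4.89123597e+00]), 'qd': array([-0.00144416, -0.03352881, -0.06111403, -0.12754258, -0.0593127 ,
        0.05684051]), 'joint_efforts': array([-1.90700346e-03, -5.69404185e+01, -5.00557995e+01, -2.19391650e-04,
        1.44415747e-02,  7.24149572e-05]), 'tool_pos': array([5.99437176e+02, 8.83417152e-02, 2.30244399e+02]), 'tcp_rot': array([-8.99916789e+01,  1.06788089e-01,  4.24390564e-04]), 'ft_force': array([-0.13050497,  0.27159268,  0.38311611]), 'wrist_torque': array([-0.04093073, -0.02044221, -0.0398086 ]), 'finger_gap': 85.37283873185652}
scene [[-0.73631791  0.67655164 -0.01066816]
 [ 0.37947316  0.39983936 -0.83434321]
 [-0.56021072 -0.61839013 -0.55114208]] [ 417.36346277  -73.54454291 1502.81972337] [[406.92103518   0.         321.84024654]
 [  0.         406.92103518 194.79700883]
 [  0.           0.           1.        ]]
side [[ 0.93322745 -0.35860979 -0.02203521]
 [-0.24929648 -0.60215158 -0.75846209]
 [ 0.2587234   0.71331094 -0.65134454]] [-535.42128689  254.87753654  987.18957462] [[395.89930369   0.         321.23791539]
 [  0.         395.89930369 203.44562971]
 [  0.           0.           1.        ]]
```

View pics/scene0.png

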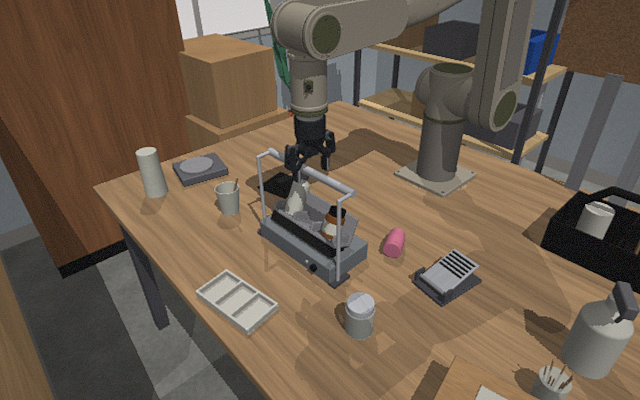

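View pics/side0.png

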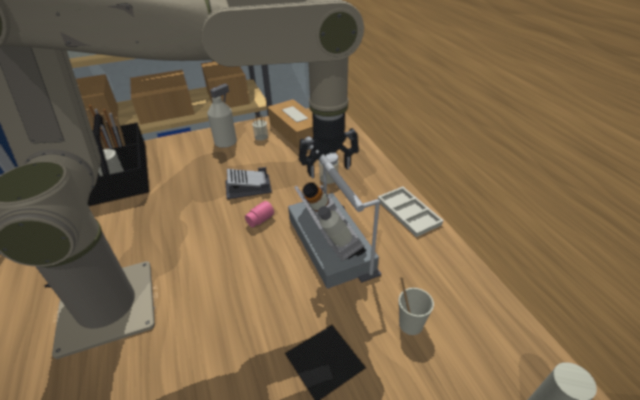

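Scene view: the amber jar with black lid is at (337,215) in the left seat, and the white bottle is at (296,198) in the right seat. The lamp bar runs from (262,153) to (350,192). The mat is at (285,183), the treadle at (447,275), the cup at (228,198) and the pot at (360,315).

Look-alikes: the pink jar lying at (395,243), and white cylinders at (152,172) and (597,220). Side view: jar lid at (312,190), bottle at (342,235), mat at (325,360), treadle at (248,182), cup at (414,310), pink jar at (260,213).

```bash
cat > h.py <<'E'
import numpy as np,cv2,pickle
from scipy.spatial.transform import Rotation as Ro
def cloud(s,pose=None):
    z=s["range_z"];v,u=np.mgrid[:z.shape[0],:z.shape[1]];K=s["intrinsics"]
    P=np.stack([(u-K[0,2])/K[0,0]*z,(v-K[1,2])/K[1,1]*z,z],-1).astype(float)
    if "R" in s: P=(P-s["t"])@s["R"]
    else:
        H=s["hand_eye"];P=P@H[:3,:3].T+H[:3,3];P=P@Ro.from_euler("xyz",pose["tcp_rot"],degrees=True).as_matrix().T+pose["tool_pos"]
    P[z<=0]=np.nan
    return P
E
python3 - <<'E'
from h import *
d=pickle.load(open("d0.pkl","rb"))
np.set_printoptions(precision=1,suppress=True)
pts={"scene":[(262,153),(300,168),(350,192),(285,183),(395,243),(447,275),(465,262),(337,215),(337,209),(296,198),(300,190),(228,198),(229,186),(360,298),(360,320),(400,330)],
"side":[(325,160),(345,180),(370,205),(325,360),(260,213),(248,182),(312,190),(342,235),(414,310),(300,300)]}
for n in d:
    P=cloud(d[n])
    for u,v in pts[n]: print(n,u,v,P[v,u])
    img=d[n]["frame"].astype(int);x,y,z=P[...,0],P[...,1],P[...,2]
    # black mat
    m=(img.max(-1)<50)&(abs(z-4)<8)
    k,l,st,c=cv2.connectedComponentsWithStats(m.astype(np.uint8))
    for i in range(1,k):
        if st[i,4]>150:
            q=P[l==i];print(" black",st[i],np.median(q,0),cv2.minAreaRect(q[:,:2].astype(np.float32)))
    k,l,st,c=cv2.connectedComponentsWithStats(((z>12)&(z<300)&(x>300)&(x<900)&(abs(y)<500)).astype(np.uint8))
    for i in range(1,k):
        if st[i,4]>100:
            q=P[l==i];print(" obj",st[i],np.percentile(q,2,0),np.percentile(q,98,0))
E
python3 - <<'E'
import cv2
a=cv2.imread("pics/scene0.png")[140:340,200:500]
b=cv2.imread("pics/side0.png")[140:280,220:430]
a=cv2.resize(a,(800,533),interpolation=3);cv2.imwrite("pics/crop1.png",a)
E
```

```text
scene 262 153 [ 636.7 -159.1  260.7]
scene 300 168 [611.6 -29.4 257.8]
scene 350 192 [601.6 137.8 259.3]
scene 285 183 [ 440.2 -333.3    3.1]
scene 395 243 [461.1 179.6  50.7]
scene 447 275 [453.2 339.3  40.4]
scene 465 262 [393.7 350.9  54.1]
scene 337 215 [646.2 141.2 217.9]
scene 337 209 [645.4 140.2 233.8]
scene 296 198 [599.5 -68.4 141.1]
scene 300 190 [587.  -64.6 163.8]
scene 228 198 [ 688.8 -295.7   71.5]
scene 229 186 [ 650.5 -351.4   73.4]
scene 360 298 [699.8 270.2  87.5]
scene 360 320 [731.4 300.7  67.9]
scene 400 330 [642.9 346.3   0.6]
 black [263 172  30  27 506] [ 468.  -340.1    5. ] ((453.5901794433594, -333.68133544921875), (131.12750244140625, 124.0791244506836), 13.547240257263184)
 black [603 231  19  14 153] [-60.8 565.2   6.3] ((-57.17383575439453, 563.67822265625), (54.10572814941406, 38.11240005493164), 1.031793236732483)
 black [540 244  80  38 273] [122.9 543.6   6.7] ((123.20712280273438, 534.2576904296875), (199.56385803222656, 13.456999778747559), 88.33088684082031)
 obj [ 256  147  112  135 7355] [ 540.  -157.5   17.5] [674.2 142.9 266.2]
 obj [319 146
[... 691 characters left out ...]
8 -305.4   19. ]
side 300 300 [ 453.6 -165.1    1. ]
 black [ 286  326   79   74 3152] [ 450.1 -340.     3.4] ((451.961669921875, -335.1903076171875), (126.45258331298828, 127.72159576416016), 12.617137908935547)
 obj [295 126  17  21 176] [590.5 133.8  17.3] [720.3 499.7 263.6]
 obj [344 145  16  25 186] [640.9 -14.9 246.3] [671.8   7.1 299.4]
 obj [ 288  153  147  134 6757] [ 520.9 -164.    14.4] [853.5 256.4 263.8]
 obj [299 154  18  24 196] [526.4 -14.2 248. ] [560.    9.5 299.8]
 obj [227 167  44  25 703] [379.2 276.5  13.9] [506.5 374.1  59.8]
 obj [245 201  30  26 461] [393.2 123.4  14.3] [475.7 176.3  52.7]
 obj [ 399  276   35   57 1261] [ 638.2 -361.3   14.3] [ 707.8 -290.5  115.3]
```

View pics/crop1.png

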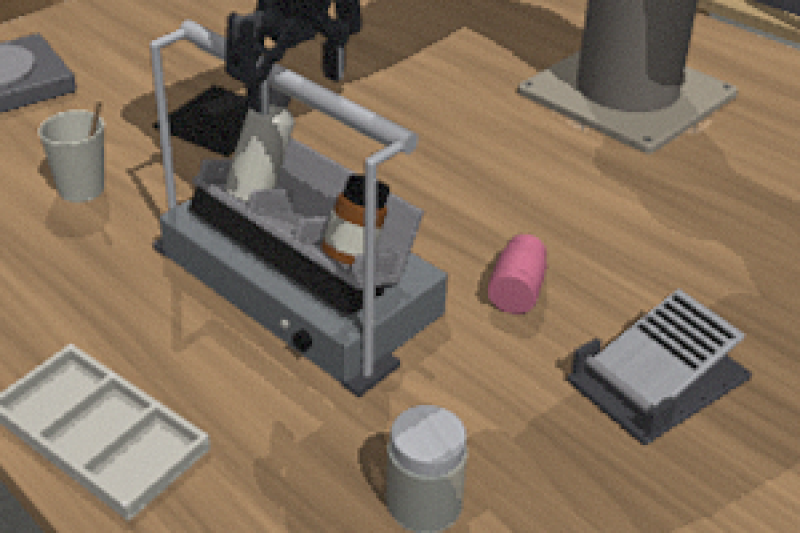

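Crop: the amber jar with black lid stands in the left seat (crop 355,220) and the bottle in the right seat (crop 260,150). The lamp bar is in front of and above them. The pink look-alike lies separately at crop (518,275). The treadle hinge brackets are on the far side (crop 590–660,390), with the ribbed free edge towards the robot.

Run:
```python
from h import *
d=pickle.load(open("d0.pkl","rb"))
np.set_printoptions(precision=2,suppress=True)
A=[]
for n in d:
    P=cloud(d[n]).reshape(-1,3);C=d[n]["frame"].reshape(-1,3).astype(int)
    A.append((P,C))
fr=[]
for P,C in A:
    m=(P[:,2]>247)&(P[:,2]<270)&(abs(P[:,1])<170)&(abs(P[:,0]-(617.5-.118*P[:,1]))<14)&(C.min(1)>90)
    q=P[m];
    for _ in range(3):
        c=np.polyfit(q[:,1],q[:,0],1);e=q[:,0]-np.polyval(c,q[:,1]);q=q[abs(e)<10]
    print("lamp n",len(q),c,np.degrees(np.arctan(-c[0])),"y",np.percentile(q[:,1],[.5,99.5]),"z",np.percentile(q[:,2],[5,50,95]),"std",e.std())
    fr.append(c)
    # housing top
    m=(abs(P[:,2]-56)<5)&(P[:,0]>500)&(P[:,0]<730)&(abs(P[:,1])<190)
    print(" house",m.sum(),cv2.minAreaRect(P[m][:,:2].astype(np.float32)))
    m=(P[:,2]>20)&(P[:,2]<66)&(P[:,0]>360)&(P[:,0]<520)&(P[:,1]>250)&(P[:,1]<400)
    q=P[m];cc=C[m]
    g=q[(cc.min(1)>100)&(q[:,2]>28)]
    w=np.linalg.lstsq(np.c_[g[:,:2],np.ones(len(g))],g[:,2],rcond=None)[0]
    e=g[:,2]-np.c_[g[:,:2],np.ones(len(g))]@w;g=g[abs(e)<4];w=np.linalg.lstsq(np.c_[g[:,:2],np.ones(len(g))],g[:,2],rcond=None)[0]
    print(" treadle grey",len(g),w,"slope",np.degrees(np.arctan(np.hypot(*w[:2]))),"az",np.degrees(np.arctan2(w[1],w[0])))
    pl=q[abs(q[:,2]-np.c_[q[:,:2],np.ones(len(q))]@w)<4]; print(" plate",cv2.minAreaRect(pl[pl[:,2]>28][:,:2].astype(np.float32)),pl[:,2].min(),pl[:,2].max())
    b=P[(abs(P[:,2]-10)<4)&(P[:,0]>350)&(P[:,0]<550)&(P[:,1]>230)&(P[:,1]<420)];print(" base",cv2.minAreaRect(b[:,:2].astype(np.float32)))
# bed frame
s=np.mean([f[0] for f in fr]);yaw=np.arctan(-s);
yc=-8;o=None
for cy in [-10]:
    pass
h=np.array([np.cos(yaw),np.sin(yaw),0]);yb=np.array([-np.sin(yaw),np.cos(yaw),0])
a=np.radians(25);zb=-np.sin(a)*h+np.array([0,0,np.cos(a)]);xb=np.cos(a)*h+np.array([0,0,np.sin(a)])
y0=-10.;o=np.array([np.mean([np.polyval(f,y0) for f in fr]),y0,85])
B=np.c_[xb,yb,zb];print("o",o,"yaw",np.degrees(yaw))
for P,C in A:
    L=(P-o)@B
    for nm,m in {"amberlab":(L[:,2]>5)&(L[:,2]<58)&(abs(L[:,0])<40)&(abs(L[:,1]-75)<33),"lid":(L[:,2]>62)&(L[:,2]<85)&(abs(L[:,0])<35)&(abs(L[:,1]-75)<33),"bot":(L[:,2]>28)&(L[:,2]<90)&(abs(L[:,0])<40)&(abs(L[:,1]+75)<33),"cap":(L[:,2]>108)&(L[:,2]<135)&(abs(L[:,0])<30)&(abs(L[:,1]+75)<30),"plate":(abs(L[:,1])<30)&(L[:,2]>20)&(L[:,2]<66)&(L[:,0]<-15)}.items():
        if m.sum()>5: print(nm,m.sum(),np.percentile(L[m],3,0),np.median(L[m],0),np.percentile(L[m],97,0))
```

```text
lamp n 393 [ -0.09 610.17] 4.958750169458036 y [-159.18  143.3 ] z [253.92 261.3  265.66] std 3.996244216913339
 house 1274 ((598.0611572265625, -10.422821044921875), (150.346435546875, 306.4786376953125), 2.462928533554077)
 treadle grey 950 [ -0.28   0.04 153.96] slope 15.723816333660912 az 172.57471198473618
 plate ((441.1726379394531, 338.2598876953125), (93.56302642822266, 127.25081634521484), 79.18986511230469) 20.73726192779544 63.020375090698586
 base ((438.6864318847656, 335.39697265625), (98.88053131103516, 151.03053283691406), 80.71624755859375)
lamp n 81 [ -0.14 609.81] 8.203686684335832 y [-166.24  144.23] z [254.57 261.81 264.87] std 4.847656882563283
 house 2127 ((596.4232177734375, -16.025848388671875), (150.8296356201172, 301.3334655761719), 2.1306958198547363)
 treadle grey 468 [ -0.28   0.04 152.94] slope 16.03450059532043 az 171.13461751042757
 plate ((436.88067626953125, 331.5170593261719), (97.0683822631836, 120.41587829589844), 83.46939849853516) 22.54796385921573 63.495540286178134
 base ((437.5390930175781, 331.1790771484375), (101.42040252685547, 148.8188476
[... 153 characters left out ...]
lid 155 [-30.89  58.42  62.26] [ 3.46 83.96 72.66] [ 19.3  103.26  82.69]
bot 438 [-39.12 -85.39  29.9 ] [  4.04 -53.81  58.25] [ 12.96 -44.04  87.93]
cap 58 [-20.83 -69.45 108.7 ] [ -4.68 -59.31 118.63] [  0.41 -54.3  129.64]
plate 595 [-336.43  -27.9    21.33] [-254.61   -0.35   42.77] [-32.34  27.07  64.48]
amberlab 229 [-30.24  49.37  10.08] [-4.61 55.46 35.45] [21.38 76.39 56.35]
lid 250 [-33.59  54.34  62.96] [-7.16 69.8  79.36] [15.81 98.17 82.81]
bot 339 [-38.52 -96.84  29.97] [-14.58 -91.84  60.49] [ 10.12 -75.53  88.62]
cap 127 [-27.25 -83.19 108.35] [-14.45 -77.94 123.74] [ -0.29 -58.54 134.86]
plate 756 [-341.37  -28.46   21.26] [-295.22   -1.1    43.13] [-246.18   28.29   64.3 ]
```

```bash
cat >> h.py <<'E'
def bed(o=(611.,-10.,85.),yaw=6.6):
    w=np.radians(yaw);a=np.radians(25);h=np.array([np.cos(w),np.sin(w),0]);y=np.array([-np.sin(w),np.cos(w),0])
    z=-np.sin(a)*h+[0,0,np.cos(a)];return np.array(o,float),np.c_[np.cross(y,z),y,z]
def seatR(B,s=-1): x=s*B[:,1];y=-B[:,2];return np.c_[x,y,np.cross(x,y)]
def vertR(yaw):  # tool x (jaws) at world yaw deg, pointing down
    w=np.radians(yaw);x=np.array([np.cos(w),np.sin(w),0]);y=np.array([0,0,-1.]);return np.c_[x,y,np.cross(x,y)]
def cmd(st,p,R):
    R0=Ro.from_euler("xyz",st["tcp_rot"],degrees=True).as_matrix()
    l=R0.T@(np.asarray(p)-st["tool_pos"])/300;t=Ro.from_matrix(R0.T@R).as_rotvec()/(np.pi/2)
    print("lin",l.round(4).tolist(),"tw",t.round(4).tolist());return l,t
E
python3 - <<'E'
from h import *
from bench import r
s=r.snapshot("wrist");print(s["hand_eye"].round(3),s["intrinsics"].round(1))
st=r.sense();o,B=bed();print(B.round(3))
st["tool_pos"]=st["tool_pos"]+[0,0,165]
for sg in(-1,1): cmd(st,o+B@[0,0,300],seatR(B,sg))
E
```

```text
[[ 1.00000e+00  1.00000e-03 -1.00000e-03  1.58800e+00]
 [ 1.00000e-03 -3.28000e-01  9.45000e-01 -1.41955e+02]
 [ 0.00000e+00 -9.45000e-01 -3.28000e-01  8.54020e+01]
 [ 0.00000e+00  0.00000e+00  0.00000e+00  1.00000e+00]] [[277.2   0.  317.3]
 [  0.  277.2 193.9]
 [  0.    0.    1. ]]
[[ 0.9   -0.115 -0.42 ]
 [ 0.104  0.993 -0.049]
 [ 0.423  0.     0.906]]
lin [-0.3815, 0.1292, -0.0821] tw [0.2272, 0.9107, -0.2027]
lin [-0.3815, 0.1292, -0.0821] tw [-0.2091, -1.0544, -0.2344]
```

Emit:
move_arm(linear=[[0, -0.12, 0], [0, -0.24, 0], [0, -0.36, 0], [0, -0.48, 0], [0, -0.55, 0], [0, -0.55, 0]], twist=[[0, 0, 0], [0, 0, 0], [0, 0, 0], [0, 0, 0], [0, 0, 0], [0, 0, 0]], hand=[1, 1, 1, 1, 1, 1])

```text
time: 0.65
tool_pos: [601.2, -0.1, 402.3]
tcp_rot: [-90.0, -0.5, 0.0]
ft_force: [1.1, 0.2, 1.6]
finger_gap: 85.8
```

Emit:
move_arm(linear=[[-0.1, 0, 0], [-0.2, 0, 0], [-0.3, 0.05, -0.04], [-0.38, 0.08, -0.08], [-0.38, 0.08, -0.08], [-0.38, 0.08, -0.08], [-0.38, 0.08, -0.08], [-0.38, 0.08, -0.08], [-0.38, 0.08, -0.08], [-0.38, 0.08, -0.08], [-0.38, 0.08, -0.08], [-0.38, 0.08, -0.08]], twist=[[-0.015, -0.08, -0.018], [-0.03, -0.16, -0.036], [-0.045, -0.24, -0.054], [-0.06, -0.32, -0.072], [-0.075, -0.4, -0.09], [-0.09, -0.48, -0.108], [-0.11, -0.56, -0.126], [-0.12, -0.62, -0.14], [-0.135, -0.7, -0.155], [-0.15, -0.78, -0.17], [-0.165, -0.84, -0.19], [-0.18, -0.9, -0.2]], hand=[1, 1, 1, 1, 1, 1, 1, 1, 1, 1, 1, 1])

```text
time: 1.65
tool_pos: [487.1, -23.9, 376.3]
tcp_rot: [-112.6, -2.6, 83.0]
ft_force: [0.2, -0.0, -0.6]
finger_gap: 85.3
```

Run:
```python
from h import *
from bench import r
o,B=bed();st=r.sense();print(st["tool_pos"],st["joint_pos"].round(1));cmd(st,o+B@[0,0,300],seatR(B,1))
```

```text
[487.08076463 -23.94836659 376.3147535 ] [-12.1 -34.  108.5   4.4  83.2 -94.2]
lin [-0.0058, 0.0571, 0.0307] tw [-0.0233, -0.1498, -0.0349]
```

Emit:
move_arm(linear=[[0, 0.03, 0.015], [-0.006, 0.057, 0.03], [-0.006, 0.057, 0.03], [-0.006, 0.057, 0.03]], twist=[[-0.012, -0.075, -0.017], [-0.023, -0.15, -0.035], [-0.023, -0.15, -0.035], [-0.023, -0.15, -0.035]], hand=[1, 1, 1, 1])

```text
time: 1.98
tool_pos: [484.6, -25.2, 355.7]
tcp_rot: [-114.8, -0.1, 96.3]
ft_force: [0.7, 0.3, 0.3]
finger_gap: 85.2
```

Run:
```python
from h import *
from bench import r
st=r.sense();s=r.snapshot("wrist");d={"wrist":s,"st":st}
for n in("scene","side"):d[n]=r.snapshot(n)
pickle.dump(d,open("d1.pkl","wb"));cv2.imwrite("pics/w1.png",s["frame"][:,:,::-1])
print(st["tool_pos"],st["tcp_rot"],st["joint_pos"].round(1))
```

```text
[484.6204651  -25.23154433 355.65745785] [-114.84718015   -0.12384204   96.26969447] [ -16.1  -36.8  112.9    9.4   80.9 -112. ]
```

View pics/w1.png

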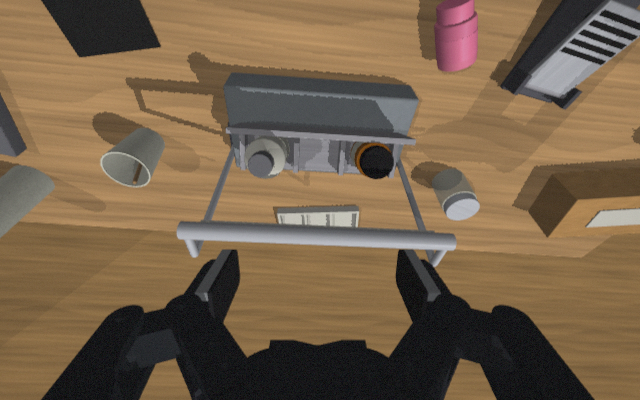

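Wrist view: bottle cap at (262,163), jar lid at (377,160) and lamp bar along (185,231)–(450,242). The back plate edge at (228,130)–(412,140) is tilted about 3° against the tool, so the bed yaw is nearer 3°.

Run:
```python
from h import *
np.set_printoptions(precision=1,suppress=True)
d=pickle.load(open("d1.pkl","rb"));Pw=cloud(d["wrist"],d["st"])
def fit(P,nm):
    q=P.reshape(-1,3);q=q[(q[:,2]>245)&(q[:,2]<272)&(abs(q[:,1]+10)<165)&(abs(q[:,0]-610)<45)]
    if len(q)<30: print(nm,"few");return
    for t in(25,12,10,10):
        c=np.polyfit(q[:,1],q[:,0],1);e=q[:,0]-np.polyval(c,q[:,1]);q=q[abs(e)<t]
    print(nm,"lamp",len(q),"yaw",np.degrees(np.arctan(-c[0])),"x@-10",np.polyval(c,-10),"y",np.percentile(q[:,1],[.5,99.5]),"z98",np.percentile(q[:,2],98))
fit(Pw,"w");fit(cloud(d["scene"]),"scene");fit(cloud(d["side"]),"side")
# top of back plate edge, housing top in wrist
q=Pw.reshape(-1,3)
m=(abs(q[:,2]-56)<4)&(q[:,0]>490)&(q[:,0]<600)&(abs(q[:,1])<170);g=q[m];print("house w",len(g),cv2.minAreaRect(g[:,:2].astype(np.float32)),np.median(g[:,2]))
img=d["wrist"]["frame"]
hsv=cv2.cvtColor(img,cv2.COLOR_RGB2HSV)
for u,v in[(262,163),(377,160),(228,130),(412,140)]:print(u,v,Pw[v,u],img[v,u])
dark=((hsv[...,2]<45)).astype(np.uint8);dark[:,:340]=0;dark[:,410:]=0;dark[:130]=0;dark[190:]=0
k,l,s,c=cv2.connectedComponentsWithStats(dark);i=1+s[1:,4].argmax();p=Pw[l==i];print("lid",s[i],c[i],np.nanmedian(p,0))
```

```text
w lamp 4949 yaw 2.0770708812622023 x@-10 595.5248558005064 y [-162.7  143.8] z98 264.2253446584658
scene lamp 802 yaw 2.162494298548994 x@-10 606.966883079507 y [-165.   142.9] z98 266.4897394252304
side lamp 712 yaw 2.283818990510283 x@-10 597.4064108083356 y [-166.8  142.8] z98 265.6490989849096
house w 6633 ((559.7313232421875, -10.634384155273438), (81.80719757080078, 289.9408264160156), 0.6199089884757996) 54.724546780137416
262 163 [545.9 -79.7 201.7] [103 100 107]
377 160 [561.7  63.5 154.7] [29 31 33]
228 130 [ 550.  -132.5  134.7] [132 130 133]
412 140 [539.2 108.5 134.2] [141 140 145]
lid [360 146  33  33 844] [376.  161.8] [564.2  62.6 155.5]
```

```bash
sed -i 's/o=(611.,-10.,85.),yaw=6.6/o=(601.,-10.5,85.),yaw=2.2/' h.py
python3 - <<'E'
from h import *
from bench import r
np.set_printoptions(precision=1,suppress=True)
d=pickle.load(open("d1.pkl","rb"));o,B=bed()
for n in("wrist","scene","side"):
    L=(cloud(d[n],d["st"]).reshape(-1,3)-o)@B
    for nm,yc,z0,z1 in(("cap",-75,128,134),("capside",-75,109,127),("body",-75,40,90),("lid",75,77,84),("lidside",75,62,76),("jarbody",75,25,58)):
        m=(abs(L[:,2]-(z0+z1)/2)<(z1-z0)/2)&(np.hypot(L[:,0],L[:,1]-yc)<31)
        if m.sum()>15:
            q=L[m];A=np.c_[q[:,:2],np.ones(len(q))];w=np.linalg.lstsq(A,(q[:,:2]**2).sum(1),rcond=None)[0]
            print(n,nm,m.sum(),"mean",q.mean(0),"ext",(np.percentile(q,2,0)+np.percentile(q,98,0))/2,"circ",w[:2]/2,np.sqrt(max(0,w[2]+(w[:2]**2).sum()/4)))
    m=(abs(L[:,1])<35)&(L[:,2]>25)&(L[:,2]<64)&(abs(L[:,0]+28)<12);print(n,"plate",m.sum(),np.median(L[m],0))
cmd(r.sense(),o+B@[0,-75,200],seatR(B,1))
E
```

```text
wrist cap 349 mean [ -0.1 -69.9 128.9] ext [ -0.1 -69.9 129. ] circ [ -0.1 -70. ] 9.288452644506858
wrist capside 97 mean [ -8.3 -64.9 119.4] ext [ -2.  -67.5 118.1] circ [ -1.6 -68.9] 11.936237813393184
wrist body 287 mean [-19.  -61.5  69.7] ext [-12.8 -66.5  66.4] circ [ -0.8 -72. ] 26.744068705095714
wrist lid 780 mean [-0.2 76.6 78.5] ext [ 0.2 76.8 78.6] circ [ 0.1 76.7] 15.10294885423851
wrist lidside 157 mean [-18.2  68.6  69. ] ext [-10.1  71.7  69.1] circ [-6.8 76. ] 20.490490834939465
wrist jarbody 222 mean [-7.6 59.7 48.2] ext [-1.5 72.5 42.5] circ [-0.2 75.5] 24.084083614462276
wrist plate 156 [-33.8  -0.1  46.3]
scene capside 47 mean [  8.7 -67.  116.4] ext [  5.  -69.9 116.7] circ [  2.2 -71.6] 11.69798787731877
scene body 320 mean [ 14.3 -60.2  64.9] ext [  1.7 -66.4  65.1] circ [ -0.1 -73.3] 25.746411711914273
scene lid 50 mean [ 4.8 74.9 79.6] ext [ 3.6 74.1 79.2] circ [ 2.7 74.8] 17.181622149029163
scene lidside 74 mean [ 8.2 80.9 68.7] ext [-2.1 77.2 69.2] circ [-3.9 71.3] 25.40814091716865
scene jarbody 201 mean [15.5 82.2 41.7] ext [ 1.2 78.5 41.5] circ [-1.6 72.8] 27.526572706593168
scene plate 220 [-25.9  -4.7  45.1]
side cap 67 mean [  0.1 -73.6 129.5] ext [  0.4 -73.2 129.7] circ [  0.2 -73.1] 10.028452458188365
side capside 58 mean [  0.3 -82.4 118.5] ext [  0.2 -79.6 118.5] circ [  0.3 -72.8] 13.14964566277159
side body 297 mean [ -0.5 -91.4  65.4] ext [ -1.3 -85.6  64.7] circ [ -0.5 -71.2] 26.69570899507043
side lid 125 mean [ 0.6 73.5 79. ] ext [ 0.2 74.8 79.3] circ [ 0.4 73.8] 15.454731548197651
side lidside 73 mean [-3.5 61.2 69.2] ext [-4.1 67.9 69. ] circ [-1.6 79.2] 25.28533578841695
side jarbody 183 mean [ 0.1 55.7 42.2] ext [ 0.  62.  41.7] circ [ 0.4 74.2] 25.082665136525254
side plate 14 [-25.7   5.2  48.9]
lin [-0.2251, 0.3133, 0.0482] tw [-0.0002, 0.0421, 0.0203]
```

Emit:
move_arm(linear=[[-0.075, 0.1, 0.016], [-0.15, 0.2, 0.03], [-0.215, 0.31, 0.048], [-0.215, 0.31, 0.048], [-0.215, 0.31, 0.048]], twist=[[0, 0.014, 0.006], [0, 0.028, 0.012], [0, 0.042, 0.02], [0, 0.042, 0.02], [0, 0.042, 0.02]], hand=[1, 1, 1, 1, 1])

```text
time: 2.55
tool_pos: [518.0, -85.4, 264.8]
tcp_rot: [-114.7, -0.2, 92.1]
ft_force: [0.6, 1.1, 0.4]
finger_gap: 85.4
```

```bash
cat >> h.py <<'E'
def rep(st,o,B): print("bed pos",(B.T@(st["tool_pos"]-o)).round(1),"world",st["tool_pos"].round(1),"j",st["joint_pos"].round(0),"F",st["ft_force"].round(1),"gap",round(st["finger_gap"],1),"t",st["time"])
E
python3 - <<'E'
from h import *
from bench import r
o,B=bed();st=r.sense();rep(st,o,B);cmd(st,o+B@[0,-72,62],seatR(B,1))
E
```

```text
bed pos [ -1.8 -71.7 199.3] world [518.  -85.4 264.8] j [ -22.  -29.  118.   11.   69. -116.] F [0.6 1.1 0.4] gap 85.4 t 2.55
lin [-0.0019, 0.4575, -0.0081] tw [-0.0032, -0.0019, 0.0013]
```

Emit:
move_arm(linear=[[0, 0.06, -0.004], [0, 0.12, -0.008], [-0.002, 0.18, -0.008], [-0.002, 0.24, -0.008], [-0.002, 0.3, -0.008], [-0.002, 0.36, -0.008], [-0.002, 0.42, -0.008], [-0.002, 0.457, -0.008], [-0.002, 0.457, -0.008], [-0.002, 0.457, -0.008]], twist=[[0, 0, 0], [0, 0, 0], [0, 0, 0], [0, 0, 0], [0, 0, 0], [0, 0, 0], [0, 0, 0], [0, 0, 0], [0, 0, 0], [0, 0, 0]], hand=[1, 1, 1, 1, 1, 1, 1, 1, 1, 1])

```text
time: 3.38
tool_pos: [578.5, -82.8, 143.1]
tcp_rot: [-114.8, -0.2, 92.1]
ft_force: [-0.2, -0.5, 0.5]
finger_gap: 84.8
```

Emit:
move_arm(linear=[[0, 0, 0], [0, 0, 0], [0, 0, 0], [0, 0, 0], [0, 0, 0], [0, 0, 0], [0, 0, 0], [0, 0, 0]], twist=[[0, 0, 0], [0, 0, 0], [0, 0, 0], [0, 0, 0], [0, 0, 0], [0, 0, 0], [0, 0, 0], [0, 0, 0]], hand=[-1, -1, -1, -1, -1, -1, -1, -1], force=40)

```text
time: 4.05
tool_pos: [579.4, -82.9, 145.5]
tcp_rot: [-115.0, -0.1, 92.1]
ft_force: [-4.6, 2.5, 7.7]
finger_gap: 50.7
```

Run:
```python
from h import *
from bench import r
o,B=bed();st=r.sense();rep(st,o,B);cmd(st,o+B@[0,-72,260],seatR(B,1))
```

```text
bed pos [  3.5 -71.5  65.1] world [579.4 -82.9 145.5] j [ -19.  -14.  118.   11.   52. -116.] F [-4.6  2.5  7.7] gap 50.7 t 4.05
lin [-0.0004, -0.6498, 0.0121] tw [-0.0004, -0.0014, 0.0011]
```

Emit:
move_arm(linear=[[0, -0.03, 0], [0, -0.08, 0], [0, -0.15, 0], [0, -0.23, 0], [0, -0.31, 0], [0, -0.39, 0], [0, -0.47, 0], [0, -0.55, 0], [0, -0.62, 0], [0, -0.65, 0], [0, -0.65, 0]], twist=[[0, 0, 0], [0, 0, 0], [0, 0, 0], [0, 0, 0], [0, 0, 0], [0, 0, 0], [0, 0, 0], [0, 0, 0], [0, 0, 0], [0, 0, 0], [0, 0, 0]], hand=[-1, -1, -1, -1, -1, -1, -1, -1, -1, -1, -1])

```text
time: 4.97
tool_pos: [497.4, -87.0, 325.5]
tcp_rot: [-115.2, -0.0, 92.1]
ft_force: [-0.3, -0.2, -3.2]
finger_gap: 51.0
```

Run:
```python
from h import *
from bench import r
o,B=bed();st=r.sense();rep(st,o,B)
for y in(92,75,60): cmd(st,np.array([452,-335,140]),vertR(y))
```

```text
bed pos [  5.2 -72.4 262.9] world [497.4 -87.  325.5] j [ -23.  -34.  114.   11.   77. -116.] F [-0.3 -0.2 -3.2] gap 51.0 t 4.9667
lin [-0.821, 0.4819, 0.4273] tw [0.2801, 0.0009, 0.0004]
lin [-0.821, 0.4819, 0.4273] tw [0.278, 0.1867, 0.042]
lin [-0.821, 0.4819, 0.4273] tw [0.2726, 0.3506, 0.0786]
```

Emit:
move_arm(linear=[[-0.04, 0.01, 0.02], [-0.12, 0.04, 0.06], [-0.21, 0.09, 0.11], [-0.3, 0.14, 0.16], [-0.39, 0.19, 0.21], [-0.48, 0.24, 0.26], [-0.57, 0.29, 0.31], [-0.66, 0.36, 0.36], [-0.74, 0.42, 0.4], [-0.8, 0.47, 0.42], [-0.821, 0.482, 0.427], [-0.821, 0.482, 0.427]], twist=[[0.015, 0, 0], [0.045, 0, 0], [0.075, 0, 0], [0.105, 0, 0], [0.135, 0, 0], [0.165, 0, 0], [0.195, 0, 0], [0.22, 0, 0], [0.245, 0, 0], [0.265, 0, 0], [0.28, 0, 0], [0.28, 0, 0]], hand=[-1, -1, -1, -1, -1, -1, -1, -1, -1, -1, -1, -1])

```text
time: 5.97
tool_pos: [450.5, -334.7, 135.3]
tcp_rot: [-89.7, -0.3, 92.0]
ft_force: [0.5, 0.7, -3.0]
finger_gap: 51.1
```

Run:
```python
from h import *
from bench import r
o,B=bed();st=r.sense();rep(st,o,B);print(st["tcp_rot"])
cmd(st,np.array([452,-335,72]),vertR(92))
s=r.snapshot("side");cv2.imwrite("pics/s2.png",s["frame"][:,:,::-1])
P=cloud(s).reshape(-1,3);m=(abs(P[:,0]-452)<40)&(abs(P[:,1]+335)<40)&(P[:,2]>30)&(P[:,2]<150);q=P[m];print(q.min(0),np.percentile(q[:,2],[1,5,50]))
for z in range(50,150,10):
    k=q[abs(q[:,2]-z)<5]
    if len(k)>8:print(z,len(k),np.median(k,0).round(1),np.percentile(k,[5,95],0).round(1).tolist())
```

```text
bed pos [-126.3 -318.2  114.4] world [ 450.5 -334.7  135.3] j [ -42.    6.   97.   -0.   77. -134.] F [ 0.5  0.7 -3. ] gap 51.1 t 5.9667
[-89.66509132  -0.26997498  92.02813174]
lin [-0.0021, 0.2109, -0.0061] tw [-0.0037, 0.0003, 0.003]
[ 421.16467719 -374.4871444    69.37849137] [ 71.49158028  75.46149729 107.51843445]
70 20 [ 440.3 -357.7   73. ] [[427.0, -360.4, 69.9], [465.5, -346.3, 74.4]]
80 58 [ 439.2 -357.5   79.8] [[422.9, -361.5, 75.5], [465.0, -340.3, 84.0]]
90 60 [ 440.2 -357.3   90.5] [[422.1, -361.9, 85.8], [464.4, -341.5, 94.3]]
100 72 [ 437.6 -357.8   99.6] [[421.7, -361.8, 95.9], [464.7, -338.9, 104.4]]
110 60 [ 439.6 -358.4  109.7] [[422.1, -361.6, 105.5], [461.9, -340.7, 114.3]]
120 63 [ 434.  -358.5  119.7] [[422.2, -361.7, 115.3], [454.0, -340.6, 124.5]]
130 47 [ 431.3 -355.1  129.6] [[422.1, -361.4, 125.3], [445.0, -335.9, 134.0]]
140 46 [ 430.9 -355.1  140.2] [[422.6, -367.6, 135.5], [443.4, -336.6, 144.7]]
```

View pics/s2.png

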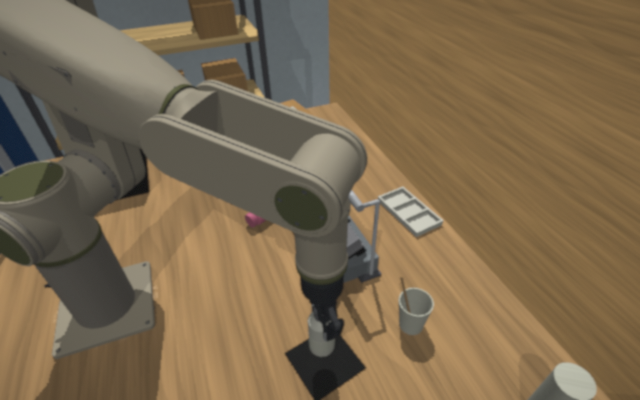

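Side view: the bottle hangs upright at (322,330), centred over the mat at (325,360). Its underside is about 66 mm above the mat, which agrees with TCP minus 65.

Emit:
move_arm(linear=[[0, 0.04, 0], [0, 0.08, 0], [0, 0.12, 0], [0, 0.15, 0], [0, 0.175, 0], [0, 0.19, 0], [0, 0.2, 0], [0, 0.207, 0], [0, 0.21, 0], [0, 0.215, 0]], twist=[[0, 0, 0], [0, 0, 0], [0, 0, 0], [0, 0, 0], [-0.003, 0, 0.003], [-0.003, 0, 0.003], [-0.003, 0, 0.003], [-0.003, 0, 0.003], [-0.003, 0, 0.003], [-0.003, 0, 0.003]], hand=[-1, -1, -1, -1, -1, -1, -1, -1, -1, -1])

```text
time: 6.85
tool_pos: [451.4, -334.4, 73.0]
tcp_rot: [-90.1, 0.1, 92.1]
ft_force: [0.1, -0.2, -2.9]
finger_gap: 50.2
```

Emit:
move_arm(linear=[[0, 0.004, 0], [0, 0.008, 0], [0, 0.012, 0], [0, 0.016, 0], [0, 0.016, 0]], twist=[[0, 0, 0], [0, 0, 0], [0, 0, 0], [0, 0, 0], [0, 0, 0]], hand=[-1, -1, -1, -1, -1])

```text
time: 7.27
tool_pos: [452.0, -334.6, 69.0]
tcp_rot: [-90.2, 0.1, 92.1]
ft_force: [0.0, 0.4, 2.9]
finger_gap: 51.1
```

Emit:
move_arm(linear=[[0, 0, 0], [0, 0, 0], [0, 0, 0], [0, 0, 0], [0, 0, 0], [0, 0, 0]], twist=[[0, 0, 0], [0, 0, 0], [0, 0, 0], [0, 0, 0], [0, 0, 0], [0, 0, 0]], hand=[0.4, 0.6, 0.8, 1, 1, 1])

```text
time: 7.77
tool_pos: [452.0, -334.6, 68.9]
tcp_rot: [-90.2, 0.1, 92.1]
ft_force: [0.8, -0.1, -0.1]
finger_gap: 85.3
```

Emit:
move_arm(linear=[[0, -0.05, 0], [0, -0.1, 0], [0, -0.15, 0], [0, -0.2, 0], [0, -0.3, 0], [0, -0.4, 0], [0, -0.5, 0], [0, -0.6, 0], [0, -0.7, 0], [0, -0.75, 0]], twist=[[0, 0, 0], [0, 0, 0], [0, 0, 0], [0, 0, 0], [0, 0, 0], [0, 0, 0], [0, 0, 0], [0, 0, 0], [0, 0, 0], [0, 0, 0]], hand=[1, 1, 1, 1, 1, 1, 1, 1, 1, 1])

```text
time: 8.6
tool_pos: [452.0, -334.9, 298.7]
tcp_rot: [-90.4, 0.3, 92.1]
ft_force: [0.5, 0.3, 0.9]
finger_gap: 85.3
```

```bash
cat >> h.py <<'E'
def circ(q):
    A=np.c_[q[:,:2],np.ones(len(q))];w=np.linalg.lstsq(A,(q[:,:2]**2).sum(1),rcond=None)[0];return (w[:2]/2).round(1),round(float(np.sqrt(w[2]+(w[:2]**2).sum()/4)),1)
E
python3 - <<'E'
from h import *
from bench import r
o,B=bed();st=r.sense();rep(st,o,B)
s=r.snapshot("wrist");P=cloud(s,st).reshape(-1,3)
m=(np.hypot(P[:,0]-452,P[:,1]+335)<35)
for a,b in((128,139),(112,126),(30,85)):
    q=P[m&(P[:,2]>a)&(P[:,2]<b)]
    if len(q)>10:print(a,len(q),((np.percentile(q,2,0)+np.percentile(q,98,0))/2).round(1),circ(q))
cmd(st,o+B@[0,75,240],seatR(B,1))
E
```

```text
bed pos [ -55.9 -318.5  261.8] world [ 452.  -334.9  298.7] j [ -42.    0.   86.    0.   93. -134.] F [0.5 0.3 0.9] gap 85.3 t 8.6
128 445 [ 448.9 -333.8  132.8] (array([ 449.1, -333.7]), 9.7)
112 50 [ 440.1 -334.1  119.1] (array([ 449.7, -333.7]), 13.7)
30 203 [ 432.5 -334.    57.7] (array([ 449.6, -333.6]), 25.9)
lin [1.3119, -0.0192, -0.1967] tw [-0.2731, -0.0007, -0.004]
```

Emit:
move_arm(linear=[[0.06, -0.02, 0], [0.16, -0.04, 0], [0.26, -0.06, -0.02], [0.36, -0.06, -0.04], [0.46, -0.06, -0.06], [0.56, -0.06, -0.08], [0.66, -0.06, -0.1], [0.76, -0.06, -0.12], [0.86, -0.06, -0.15], [0.96, -0.04, -0.18], [1, -0.02, -0.2], [1, -0.02, -0.2]], twist=[[-0.01, 0, 0], [-0.03, 0, 0], [-0.06, 0, 0], [-0.09, 0, 0], [-0.12, 0, 0], [-0.15, 0, 0], [-0.18, 0, 0], [-0.21, 0, 0], [-0.24, 0, 0], [-0.26, 0, 0], [-0.273, 0, -0.004], [-0.273, 0, -0.004]], hand=[1, 1, 1, 1, 1, 1, 1, 1, 1, 1, 1, 1])

```text
time: 9.65
tool_pos: [501.2, -30.7, 303.1]
tcp_rot: [-115.1, 0.0, 92.3]
ft_force: [-1.1, -0.4, -0.7]
finger_gap: 85.3
```

Run:
```python
from h import *
from bench import r
o,B=bed();st=r.sense();rep(st,o,B);cmd(st,o+B@[0,75,180],seatR(B,1))
```

```text
bed pos [  1.1 -16.4 240.2] world [501.2 -30.7 303.1] j [ -15.  -35.  117.    7.   74. -107.] F [-1.1 -0.4 -0.7] gap 85.3 t 9.65
lin [0.3044, 0.2007, 0.0033] tw [0.0011, 0.0016, 0.0002]
```

Emit:
move_arm(linear=[[0.08, 0, 0], [0.17, 0, 0], [0.25, 0, 0], [0.3, 0.02, 0], [0.304, 0.06, 0.003], [0.304, 0.14, 0.003], [0.304, 0.22, 0.003], [0.304, 0.3, 0.003], [0.304, 0.38, 0.003], [0.304, 0.46, 0.003], [0.304, 0.46, 0.003]], twist=[[0, 0, 0], [0, 0, 0], [0, 0, 0], [0, 0, 0], [0, 0, 0], [0, 0, 0], [0, 0, 0], [0, 0, 0], [0, 0, 0], [0, 0, 0], [0, 0, 0]], hand=[1, 1, 1, 1, 1, 1, 1, 1, 1, 1, 1])

```text
time: 10.57
tool_pos: [553.2, 61.6, 171.7]
tcp_rot: [-114.6, 0.1, 92.3]
ft_force: [-1.3, -0.8, -1.5]
finger_gap: 85.3
```

Run:
```python
from h import *
from bench import r
o,B=bed();st=r.sense();rep(st,o,B);cmd(st,o+B@[0,75,29],seatR(B,1))
s=r.snapshot("wrist");L=(cloud(s,st).reshape(-1,3)-o)@B
for z0,z1 in((76,86),(62,76),(25,58)):
    m=(L[:,2]>z0)&(L[:,2]<z1)&(np.hypot(L[:,0],L[:,1]-75)<31);q=L[m]
    if m.sum()>20:print(z0,m.sum(),((np.percentile(q,2,0)+np.percentile(q,98,0))/2).round(1),circ(q))
```

```text
bed pos [-4.1 73.9 97.6] world [553.2  61.6 171.7] j [  1. -21. 121.   1.  55. -92.] F [-1.3 -0.8 -1.5] gap 85.3 t 10.5667
lin [0.0036, 0.2286, -0.0153] tw [-0.0044, 0.0012, -0.0002]
76 3100 [ 0.  76.8 78.3] (array([-0.2, 76.9]), 15.3)
62 716 [-19.6  76.7  69.1] (array([-14.9,  76.1]), 13.3)
25 385 [-8.4 77.  46.5] (array([ 1.1, 76.9]), 24.9)
```

Emit:
move_arm(linear=[[0.005, 0.05, -0.008], [0.008, 0.11, -0.015], [0.008, 0.16, -0.015], [0.008, 0.2, -0.015], [0.008, 0.228, -0.015], [0.008, 0.228, -0.015], [0.008, 0.228, -0.015]], twist=[[-0.002, 0, 0], [-0.004, 0, 0], [-0.004, 0, 0], [-0.004, 0, 0], [-0.004, 0, 0], [-0.004, 0, 0], [-0.004, 0, 0]], hand=[1, 1, 1, 1, 1, 1, 1])

```text
time: 11.2
tool_pos: [586.3, 65.1, 114.8]
tcp_rot: [-115.1, 0.1, 92.3]
ft_force: [0.5, 0.3, 0.8]
finger_gap: 85.2
```

Emit:
move_arm(linear=[[0, 0, 0], [0, 0, 0], [0, 0, 0], [0, 0, 0], [0, 0, 0], [0, 0, 0], [0, 0, 0], [0, 0, 0]], twist=[[0, 0, 0], [0, 0, 0], [0, 0, 0], [0, 0, 0], [0, 0, 0], [0, 0, 0], [0, 0, 0], [0, 0, 0]], hand=[-1, -1, -1, -1, -1, -1, -1, -1], force=40)

```text
time: 11.87
tool_pos: [586.8, 65.0, 116.3]
tcp_rot: [-115.2, 0.1, 92.3]
ft_force: [-5.7, -0.6, 7.3]
finger_gap: 50.9
```

Run:
```python
from h import *
from bench import r
o,B=bed();st=r.sense();rep(st,o,B);cmd(st,o+B@[0,76.5,200],seatR(B,1))
```

```text
bed pos [ 3.  76.  33.1] world [586.8  65.  116.3] j [  1. -11. 120.   1.  46. -92.] F [-5.7 -0.6  7.3] gap 50.9 t 11.8667
lin [0.0013, -0.5563, 0.0084] tw [0.0019, 0.0012, -0.0005]
```

Emit:
move_arm(linear=[[0, -0.02, 0], [0, -0.06, 0], [0, -0.13, 0], [0, -0.21, 0], [0, -0.29, 0], [0, -0.37, 0], [0, -0.45, 0], [-0.08, -0.52, 0], [-0.18, -0.55, 0], [-0.28, -0.55, 0], [-0.38, -0.55, 0], [-0.47, -0.55, 0]], twist=[[0, 0, 0], [0, 0, 0], [0, 0, 0], [0, 0, 0], [0, 0, 0], [0, 0, 0], [0, 0, 0], [0, 0, 0], [0, 0, 0], [0, 0, 0], [0, 0, 0], [0, 0, 0]], hand=[-1, -1, -1, -1, -1, -1, -1, -1, -1, -1, -1, -1])

```text
time: 12.87
tool_pos: [521.4, -79.7, 266.2]
tcp_rot: [-115.2, 0.1, 92.3]
ft_force: [0.5, 0.7, -3.0]
finger_gap: 51.1
```

Run:
```python
from h import *
from bench import r
o,B=bed();st=r.sense();rep(st,o,B);cmd(st,o+B@[5,-75.5,50],seatR(B,1))
s=r.snapshot("wrist");L=(cloud(s,st).reshape(-1,3)-o)@B;c=B.T@(st["tool_pos"]-o)
m=(abs(L[:,2]-c[2]-46)<7)&(np.hypot(L[:,0]-c[0],L[:,1]-c[1])<25);q=L[m];print("lid rel TCP",((np.percentile(q,2,0)+np.percentile(q,98,0))/2-c).round(1),np.degrees(0),m.sum())
A=np.c_[q[:,:2],np.ones(len(q))];print("lid plane slope in bed",np.linalg.lstsq(A,q[:,2],rcond=None)[0][:2].round(3))
```

```text
bed pos [  2.1 -66.1 198.9] world [521.4 -79.7 266.2] j [ -21.  -30.  118.   10.   69. -115.] F [ 0.5  0.7 -3. ] gap 51.1 t 12.8667
lin [-0.0308, 0.4965, -0.008] tw [0.002, 0.0016, -0.0006]
lid rel TCP [-3.6  0.8 43.2] 0.0 7235
lid plane slope in bed [0.045 0.003]
```

Emit:
move_arm(linear=[[-0.02, 0.02, -0.01], [-0.032, 0.07, -0.01], [-0.032, 0.14, -0.01], [-0.032, 0.21, -0.01], [-0.032, 0.28, -0.01], [-0.032, 0.35, -0.01], [-0.032, 0.42, -0.01], [-0.032, 0.47, -0.01], [-0.032, 0.505, -0.01], [-0.032, 0.525, -0.01], [-0.032, 0.535, -0.01], [-0.032, 0.535, -0.01]], twist=[[0.002, 0.002, 0], [0.002, 0.002, 0], [0.002, 0.002, 0], [0.002, 0.002, 0], [0.002, 0.002, 0], [0.002, 0.002, 0], [0.002, 0.002, 0], [0.002, 0.002, 0], [0.002, 0.002, 0], [0.002, 0.002, 0], [0.002, 0.002, 0], [0.002, 0.002, 0]], hand=[-1, -1, -1, -1, -1, -1, -1, -1, -1, -1, -1, -1])

```text
time: 13.92
tool_pos: [592.2, -91.1, 121.3]
tcp_rot: [-114.9, 0.2, 92.0]
ft_force: [0.1, -1.1, -3.4]
finger_gap: 51.0
```

Run:
```python
from h import *
from bench import r
o,B=bed();st=r.sense();rep(st,o,B);print(B.T@st["ft_force"])
```

```text
bed pos [  4.6 -80.2  37.9] world [592.2 -91.1 121.3] j [ -19.  -10.  118.   11.   49. -117.] F [ 0.1 -1.1 -3.4] gap 51.0 t 13.9167
[-1.34716869 -1.14031936 -3.11314128]
```

Emit:
move_arm(linear=[[0.007, 0.004, 0.002], [0.014, 0.008, 0.004], [0.014, 0.012, 0.006], [0.014, 0.016, 0.006], [0.014, 0.02, 0.006], [0.014, 0.02, 0.006]], twist=[[0, 0, 0], [0, 0, 0], [0, 0, 0], [0, 0, 0], [0, 0, 0], [0, 0, 0]], hand=[-1, -1, -1, -1, -1, -1])

```text
time: 14.42
tool_pos: [593.0, -86.9, 116.8]
tcp_rot: [-114.9, 0.2, 92.1]
ft_force: [-17.4, 1.7, 15.0]
finger_gap: 50.6
```

Run:
```python
from h import *
from bench import r
o,B=bed();st=r.sense();rep(st,o,B);print(B.T@st["ft_force"])
```

```text
bed pos [  3.6 -76.   33.4] world [593.  -86.9 116.8] j [ -18.   -9.  118.   11.   48. -116.] F [-17.4   1.7  15. ] gap 50.6 t 14.4167
[-9.36808153  2.38203392 20.90478826]
```

Emit:
move_arm(linear=[[0, -0.003, 0], [0, -0.003, 0], [0, -0.003, 0], [0, -0.003, 0], [0, -0.003, 0], [0, -0.003, 0], [0, -0.003, 0]], twist=[[0, 0, 0], [0, 0, 0], [0, 0, 0], [0, 0, 0], [0, 0, 0], [0, 0, 0], [0, 0, 0]], hand=[0.3, 0.4, 0.6, 0.8, 1, 1, 1])

```text
time: 15.0
tool_pos: [592.6, -86.9, 117.5]
tcp_rot: [-114.9, 0.2, 92.1]
ft_force: [-0.2, 0.8, -0.2]
finger_gap: 85.2
```

Emit:
move_arm(linear=[[0, -0.04, 0], [0, -0.1, 0], [0, -0.18, 0], [0, -0.28, 0], [0, -0.38, 0], [0, -0.48, 0], [0, -0.56, 0], [0, -0.6, 0], [0, -0.6, 0]], twist=[[0, 0, 0], [0, 0, 0], [0, 0, 0], [0, 0, 0], [0, 0, 0], [0, 0, 0], [0, 0, 0], [0, 0, 0], [0, 0, 0]], hand=[1, 1, 1, 1, 1, 1, 1, 1, 1])

```text
time: 15.75
tool_pos: [517.8, -89.8, 285.2]
tcp_rot: [-115.2, 0.3, 92.0]
ft_force: [0.2, -0.9, -0.4]
finger_gap: 85.6
```

```bash
cat > seat.py <<'E'
from h import *
from bench import r
import sys
o,B=bed();st=r.sense();rep(st,o,B)
for n in sys.argv[1:]:
    s=r.snapshot(n);P=cloud(s,st).reshape(-1,3);L=(P-o)@B
    for yc,zs in((-75,((76,86),(25,58),(126,136),(62,90))),(75,((76,86),(25,58),(126,136),(62,90)))):
        for z0,z1 in zs:
            m=(L[:,2]>z0)&(L[:,2]<z1)&(np.hypot(L[:,0],L[:,1]-yc)<34);q=L[m]
            if m.sum()>30:print(n,yc,z0,m.sum(),((np.percentile(q,2,0)+np.percentile(q,98,0))/2).round(1),circ(q))
    m=(np.hypot(P[:,0]-450,P[:,1]+334)<35)&(P[:,2]>126)&(P[:,2]<140)
    if m.sum()>30: q=P[m];print("bottle on mat",q.mean(0).round(1),circ(q),m.sum())
E
python3 seat.py wrist side
python3 - <<'E'
from h import *
from bench import r
st=r.sense();cmd(st,[449.5,-334,200],vertR(92))
E
```

```text
bed pos [  6.5 -76.  217.9] world [517.8 -89.8 285.2] j [ -22.  -30.  116.   10.   71. -116.] F [ 0.2 -0.9 -0.4] gap 85.6 t 15.75
wrist -75 76 1284 [  0.3 -75.   78.7] (array([  0.4, -75.2]), 15.3)
wrist -75 25 233 [-13.3 -74.7  42.8] (array([ -4.4, -75.2]), 22.9)
wrist -75 62 1595 [ -6.2 -75.2  73.1] (array([ -6.2, -75.1]), 17.9)
wrist 75 25 43 [-33.5  75.1  41.3] (array([-17.6,  75.1]), 16.3)
wrist 75 62 259 [-29.5  74.9  66.5] (array([-19.3,  75. ]), 14.3)
bottle on mat [ 449.9 -328.9  132. ] (array([ 450.2, -330.6]), 9.7) 1136
side -75 76 190 [  0.9 -78.2  79. ] (array([  1. , -78.5]), 15.6)
side -75 25 195 [  0.  -88.9  41.9] (array([  0.6, -77.4]), 25.6)
side -75 62 291 [ -5.2 -78.7  72. ] (array([ -4.5, -78.6]), 19.2)
bottle on mat [ 449.2 -337.7  132.8] (array([ 449.4, -337. ]), 10.3) 158
lin [-0.8064, 0.1394, 0.3452] tw [0.2771, 0.0009, -0.002]
```

Emit:
move_arm(linear=[[-0.06, -0.02, 0.02], [-0.15, -0.04, 0.06], [-0.24, -0.04, 0.1], [-0.33, -0.03, 0.14], [-0.42, -0.01, 0.18], [-0.51, 0.02, 0.22], [-0.6, 0.05, 0.26], [-0.69, 0.09, 0.3], [-0.77, 0.12, 0.33], [-0.806, 0.139, 0.345], [-0.806, 0.139, 0.345], [-0.806, 0.139, 0.345]], twist=[[0.015, 0, 0], [0.045, 0, 0], [0.075, 0, 0], [0.105, 0, 0], [0.135, 0, 0], [0.165, 0, 0], [0.195, 0, 0], [0.22, 0, 0], [0.245, 0, 0], [0.265, 0, 0], [0.277, 0, -0.002], [0.277, 0, -0.002]], hand=[1, 1, 1, 1, 1, 1, 1, 1, 1, 1, 1, 1])

```text
time: 16.85
tool_pos: [449.0, -333.0, 197.2]
tcp_rot: [-89.8, -0.2, 92.1]
ft_force: [-0.8, -0.2, -0.2]
finger_gap: 85.4
```

Run:
```python
from h import *
from bench import r
o,B=bed();st=r.sense();rep(st,o,B)
s=r.snapshot("wrist");P=cloud(s,st).reshape(-1,3)
m=(np.hypot(P[:,0]-450,P[:,1]+334)<35)
for a,b in((128,139),(112,126),(30,85)):
    q=P[m&(P[:,2]>a)&(P[:,2]<b)]
    if len(q)>10:print(a,len(q),((np.percentile(q,2,0)+np.percentile(q,98,0))/2).round(1),circ(q))
cmd(st,[449.5,-334,66],vertR(92))
```

```text
bed pos [-101.4 -316.5  171.1] world [ 449.  -333.   197.2] j [ -42.    2.   94.   -0.   84. -134.] F [-0.8 -0.2 -0.2] gap 85.4 t 16.85
128 883 [ 449.  -333.7  132. ] (array([ 449. , -333.7]), 9.8)
112 149 [ 440.4 -333.9  118.9] (array([ 449.9, -333.7]), 13.7)
30 477 [ 431.6 -333.9   58. ] (array([ 449.8, -333.7]), 25.8)
lin [-0.0048, 0.4373, -0.0032] tw [-0.0026, 0.0008, 0.0022]
```

Emit:
move_arm(linear=[[-0.002, 0.05, -0.003], [-0.003, 0.11, -0.003], [-0.003, 0.17, -0.003], [-0.003, 0.23, -0.003], [-0.003, 0.29, -0.003], [-0.003, 0.35, -0.003], [-0.003, 0.4, -0.003], [-0.003, 0.434, -0.003], [-0.003, 0.434, -0.003], [-0.003, 0.434, -0.003]], twist=[[-0.002, 0, 0.002], [-0.002, 0, 0.002], [-0.002, 0, 0.002], [-0.002, 0, 0.002], [-0.002, 0, 0.002], [-0.002, 0, 0.002], [-0.002, 0, 0.002], [-0.002, 0, 0.002], [-0.002, 0, 0.002], [-0.002, 0, 0.002]], hand=[1, 1, 1, 1, 1, 1, 1, 1, 1, 1])

```text
time: 17.73
tool_pos: [450.4, -332.8, 68.4]
tcp_rot: [-90.1, 0.0, 92.1]
ft_force: [0.8, 0.5, 0.2]
finger_gap: 85.3
```

Emit:
move_arm(linear=[[0, 0, 0], [0, 0, 0], [0, 0, 0], [0, 0, 0], [0, 0, 0], [0, 0, 0], [0, 0, 0], [0, 0, 0]], twist=[[0, 0, 0], [0, 0, 0], [0, 0, 0], [0, 0, 0], [0, 0, 0], [0, 0, 0], [0, 0, 0], [0, 0, 0]], hand=[-1, -1, -1, -1, -1, -1, -1, -1], force=40)

```text
time: 18.4
tool_pos: [451.3, -333.6, 70.0]
tcp_rot: [-90.2, 0.1, 92.1]
ft_force: [-0.9, 0.3, 7.4]
finger_gap: 51.0
```

Run:
```python
from h import *
from bench import r
o,B=bed();st=r.sense();rep(st,o,B);cmd(st,o+B@[3,75,265],seatR(B,1))
```

```text
bed pos [-153.2 -317.2   54.9] world [ 451.3 -333.6   70. ] j [ -42.    9.  101.    0.   70. -134.] F [-0.9  0.3  7.4] gap 51.0 t 18.4
lin [1.3054, -0.8572, -0.1776] tw [-0.2754, -0.0004, -0.0016]
```

Emit:
move_arm(linear=[[0, -0.03, 0], [0, -0.1, 0], [0, -0.2, 0], [0, -0.32, 0], [0, -0.44, 0], [0.02, -0.56, 0], [0.08, -0.68, 0], [0.18, -0.78, -0.02], [0.3, -0.86, -0.04], [0.42, -0.88, -0.06], [0.54, -0.88, -0.08], [0.66, -0.88, -0.1]], twist=[[0, 0, 0], [0, 0, 0], [0, 0, 0], [0, 0, 0], [0, 0, 0], [0, 0, 0], [-0.02, 0, 0], [-0.04, 0, 0], [-0.07, 0, 0], [-0.1, 0, 0], [-0.13, 0, 0], [-0.16, 0, 0]], hand=[-1, -1, -1, -1, -1, -1, -1, -1, -1, -1, -1, -1])

```text
time: 19.4
tool_pos: [472.9, -132.6, 335.3]
tcp_rot: [-104.8, 0.2, 92.1]
ft_force: [0.6, -0.3, -2.4]
finger_gap: 50.7
```

Run:
```python
from h import *
from bench import r
o,B=bed();st=r.sense();rep(st,o,B);cmd(st,o+B@[3,75,265],seatR(B,1))
```

```text
bed pos [ -14.5 -117.1  283. ] world [ 472.9 -132.6  335.3] j [ -27.  -25.  105.    7.   87. -119.] F [ 0.6 -0.3 -2.4] gap 50.7 t 19.4
lin [0.6405, 0.0467, -0.0675] tw [-0.1128, -0.0003, -0.002]
```

Emit:
move_arm(linear=[[0.08, 0, -0.01], [0.18, 0.01, -0.02], [0.28, 0.02, -0.03], [0.38, 0.03, -0.04], [0.48, 0.04, -0.055], [0.58, 0.047, -0.067], [0.63, 0.047, -0.067], [0.64, 0.047, -0.067], [0.64, 0.047, -0.067]], twist=[[-0.02, 0, 0], [-0.04, 0, 0], [-0.06, 0, 0], [-0.08, 0, 0], [-0.1, 0, 0], [-0.113, 0, -0.002], [-0.113, 0, -0.002], [-0.113, 0, -0.002], [-0.113, 0, -0.002]], hand=[-1, -1, -1, -1, -1, -1, -1, -1, -1])

```text
time: 20.15
tool_pos: [488.2, 61.1, 326.3]
tcp_rot: [-115.0, -0.0, 92.3]
ft_force: [-1.0, 0.2, -2.5]
finger_gap: 50.7
```

Run:
```python
from h import *
from bench import r
o,B=bed();st=r.sense();rep(st,o,B);print(st["tcp_rot"]);cmd(st,o+B@[4,75,71],seatR(B,1))
s=r.snapshot("wrist");L=(cloud(s,st).reshape(-1,3)-o)@B;c=B.T@(st["tool_pos"]-o)
m=(abs(L[:,2]-c[2]-63)<7)&(np.hypot(L[:,0]-c[0],L[:,1]-c[1])<18);q=L[m];print("cap rel TCP",((np.percentile(q,2,0)+np.percentile(q,98,0))/2-c).round(1),m.sum())
```

```text
bed pos [  2.3  75.9 265.2] world [488.2  61.1 326.3] j [  1. -37. 116.   1.  76. -92.] F [-1.   0.2 -2.5] gap 50.7 t 20.15
[-1.14975759e+02 -2.74515537e-03  9.23228262e+01]
lin [-0.0037, 0.6473, -0.0059] tw [-0.0003, 0.0012, 0.0006]
cap rel TCP [-7.   1.3 60.1] 2955
```

Emit:
move_arm(linear=[[-0.003, 0.03, -0.006], [-0.003, 0.1, -0.006], [-0.003, 0.17, -0.006], [-0.003, 0.24, -0.006], [-0.003, 0.31, -0.006], [-0.003, 0.38, -0.006], [-0.003, 0.45, -0.006], [-0.003, 0.52, -0.006], [-0.003, 0.58, -0.006], [-0.003, 0.62, -0.006], [-0.003, 0.645, -0.006], [-0.003, 0.645, -0.006]], twist=[[0, 0, 0], [0, 0, 0], [0, 0, 0], [0, 0, 0], [0, 0, 0], [0, 0, 0], [0, 0, 0], [0, 0, 0], [0, 0, 0], [0, 0, 0], [0, 0, 0], [0, 0, 0]], hand=[-1, -1, -1, -1, -1, -1, -1, -1, -1, -1, -1, -1])

```text
time: 21.2
tool_pos: [571.2, 61.0, 149.1]
tcp_rot: [-114.8, 0.0, 92.1]
ft_force: [0.7, -0.8, -2.7]
finger_gap: 51.0
```

Run:
```python
from h import *
from bench import r
o,B=bed();st=r.sense();rep(st,o,B);print(st["tcp_rot"],B.T@st["ft_force"]);cmd(st,o+B@[3,75,66],seatR(B,1))
```

```text
bed pos [ 2.6 72.6 69.5] world [571.2  61.  149.1] j [  1. -16. 120.   1.  51. -92.] F [ 0.7 -0.8 -2.7] gap 51.0 t 21.2
[-1.14782050e+02  2.62096439e-02  9.21418216e+01] [-0.49266586 -0.83054724 -2.74104857]
lin [0.0079, 0.0118, -0.0014] tw [-0.0024, -0.0005, -0.0005]
```

Emit:
move_arm(linear=[[0.004, 0.004, 0], [0.008, 0.008, 0], [0.008, 0.012, 0], [0.008, 0.015, 0], [0.008, 0.015, 0]], twist=[[-0.002, 0, 0], [-0.002, 0, 0], [-0.002, 0, 0], [-0.002, 0, 0], [-0.002, 0, 0]], hand=[-1, -1, -1, -1, -1])

```text
time: 21.62
tool_pos: [573.4, 63.5, 146.4]
tcp_rot: [-115.0, 0.0, 92.2]
ft_force: [-4.4, -1.5, 2.4]
finger_gap: 50.4
```

Run:
```python
from h import *
from bench import r
o,B=bed();st=r.sense();rep(st,o,B);print(B.T@st["ft_force"])
```

```text
bed pos [ 3.5 75.  66. ] world [573.4  63.5 146.4] j [  1. -16. 120.   1.  51. -92.] F [-4.4 -1.5  2.4] gap 50.4 t 21.6167
[-3.05038164 -1.32363699  4.01549457]
```

Contact has begun at the expected height (66). I'll press 1 mm more, release and retreat along the bed's z.

Emit:
move_arm(linear=[[0, 0.003, 0], [0, 0.004, 0], [0, 0.004, 0], [0, 0.002, 0], [0, 0.002, 0], [0, 0.002, 0], [0, 0.002, 0], [0, 0.002, 0], [0, 0.002, 0], [0, 0.002, 0]], twist=[[0, 0, 0], [0, 0, 0], [0, 0, 0], [0, 0, 0], [0, 0, 0], [0, 0, 0], [0, 0, 0], [0, 0, 0], [0, 0, 0], [0, 0, 0]], hand=[-1, -1, -1, 0.3, 0.4, 0.6, 0.8, 1, 1, 1])

```text
time: 22.45
tool_pos: [573.7, 63.5, 145.8]
tcp_rot: [-115.0, 0.0, 92.2]
ft_force: [-0.2, -0.4, -0.7]
finger_gap: 85.7
```

Emit:
move_arm(linear=[[0, -0.04, 0], [0, -0.1, 0], [0, -0.18, 0], [0, -0.28, 0], [0, -0.38, 0], [0, -0.48, 0], [0, -0.58, 0], [0, -0.65, 0], [0, -0.7, 0], [0, -0.7, 0]], twist=[[0, 0, 0], [0, 0, 0], [0, 0, 0], [0, 0, 0], [0, 0, 0], [0, 0, 0], [0, 0, 0], [0, 0, 0], [0, 0, 0], [0, 0, 0]], hand=[1, 1, 1, 1, 1, 1, 1, 1, 1, 1])

```text
time: 23.28
tool_pos: [485.5, 60.4, 340.9]
tcp_rot: [-115.4, 0.1, 92.2]
ft_force: [0.7, 1.1, 0.0]
finger_gap: 85.4
```

```bash
python3 seat.py wrist side scene
python3 - <<'E'
from h import *
from bench import r
st=r.sense();s=r.snapshot("wrist");cv2.imwrite("pics/w3.png",s["frame"][:,:,::-1]);print(st["joint_pos"].round(1))
P=cloud(s,st).reshape(-1,3);C=s["frame"].reshape(-1,3).astype(int)
d=pickle.load(open("d1.pkl","rb"))
for n,P,C in(("w",P,C),("sc",cloud(d["scene"]).reshape(-1,3),d["scene"]["frame"].reshape(-1,3).astype(int))):
    g=P[(P[:,2]>28)&(P[:,2]<66)&(P[:,0]>360)&(P[:,0]<520)&(P[:,1]>270)&(P[:,1]<400)]
    print(n,len(g),cv2.minAreaRect(g[:,:2].astype(np.float32)) if len(g) else 0)
for y in(92,172,82): cmd(st,[400,338,130],vertR(y))
E
```

```text
bed pos [  6.1  75.2 279.5] world [485.5  60.4 340.9] j [  1. -37. 115.   1.  77. -92.] F [0.7 1.1 0. ] gap 85.4 t 23.2833
wrist -75 76 920 [  0.5 -74.4  78.5] (array([  0.4, -74.4]), 15.3)
wrist -75 25 384 [ -5.4 -66.5  42.1] (array([ -0.5, -75.3]), 25.5)
wrist -75 62 1213 [ -6.5 -73.8  72.3] (array([ -5.8, -74. ]), 18.2)
wrist 75 76 37 [-19.7  76.1  81. ] (array([ 0.1, 75.8]), 25.6)
wrist 75 25 68 [-20.9  75.5  41.7] (array([-12.2,  75.7]), 20.4)
wrist 75 126 487 [ -1.1  75.7 128.5] (array([-1. , 75.8]), 9.7)
wrist 75 62 300 [-23.   76.1  77.1] (array([-13.2,  75.9]), 17.9)
side -75 76 191 [  0.9 -78.   79.1] (array([  1.1, -78.3]), 15.6)
side -75 25 197 [  0.1 -90.8  42. ] (array([  0.6, -76.4]), 26.3)
side -75 62 290 [ -5.  -78.8  72.6] (array([ -4.1, -78.4]), 19.0)
side 75 76 48 [ 0.7 55.6 81. ] (array([ 0.7, 72.8]), 24.8)
side 75 25 173 [ 0.2 58.5 41.3] (array([ 0.9, 73.4]), 25.7)
side 75 126 61 [ -0.7  72.4 129.5] (array([-1. , 72.8]), 10.1)
side 75 62 164 [-2.8 63.8 75.8] (array([-0.7, 76.1]), 27.7)
scene -75 76 66 [  2.9 -75.3  78.8] (array([  3.4, -76. ]), 16.5)
scene -75 25 250 [  0.5 -71.8  41.3] (array([ -2.7, -80.4]), 29.3)
scene -75 62 157 [ -2.4 -74.4  71.9] (array([ -1.5, -75.4]), 20.9)
scene 75 76 57 [10.3 78.1 80.6] (array([ 1.6, 73.4]), 24.4)
scene 75 25 224 [ 0.5 78.1 41.4] (array([-3. , 71.2]), 29.5)
scene 75 62 170 [-0.1 76.5 75.9] (array([-2.9, 71. ]), 28.5)
[  0.6 -37.1 115.3   0.6  76.8 -91.6]
w 5650 ((450.5183410644531, 332.77545166015625), (101.20764923095703, 117.05628967285156), 84.38046264648438)
sc 1428 ((443.0705261230469, 333.3244934082031), (100.99552917480469, 129.93240356445312), 81.40550994873047)
lin [0.9362, 0.5134, 0.5127] tw [0.2776, 0.0018, -0.0001]
lin [0.9362, 0.5134, 0.5127] tw [0.2306, -0.872, -0.1936]
lin [0.9362, 0.5134, 0.5127] tw [0.2769, 0.1111, 0.0241]
```

View pics/w3.png

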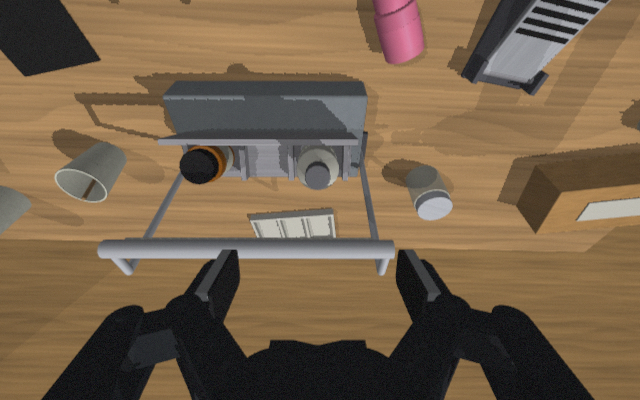

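Wrist view: jar lid at (202,164) in the right seat and bottle cap at (316,175) in the left seat, both leaning on the back plate. The cup (90,175), pot (428,195) and pink jar (400,25) are undisturbed. The treadle is at upper right (540,40). Next I locate the pad.

Run:
```python
from h import *
from bench import r
d=pickle.load(open("d1.pkl","rb"));st=r.sense();d["wrist3"]=r.snapshot("wrist")
az=np.radians(171.5);u=np.array([np.cos(az),np.sin(az)]);v=np.array([-u[1],u[0]]);c0=np.array([438,333.])
for n in("wrist","wrist3","scene","side"):
    P=cloud(d[n],d["st"] if n=="wrist" else st).reshape(-1,3)
    g=P[(P[:,2]>4)&(P[:,2]<70)&(P[:,0]>350)&(P[:,0]<540)&(P[:,1]>250)&(P[:,1]<410)]
    A=np.c_[(g[:,:2]-c0)@u,(g[:,:2]-c0)@v,g[:,2]]
    pl=A[(abs(A[:,1])<45)&(A[:,2]>28)]
    w=np.array([.28,0,42.])
    for t in(9,5,4):
        q=pl[abs(pl[:,2]-w[0]*pl[:,0]-w[2]-w[1]*pl[:,1])<t];w=np.linalg.lstsq(np.c_[q[:,:2],np.ones(len(q))],q[:,2],rcond=None)[0]
    b=A[(abs(A[:,2]-10)<4)]
    print(n,len(q),w.round(3),"s",np.percentile(q[:,0],[1,99]).round(1),"lat of top part",np.percentile(q[q[:,0]>0][:,1],[1,99]).round(1),"base s",np.percentile(b[:,0],[1,99]).round(1),"lat",np.percentile(b[:,1],[1,99]).round(1),"s@54",((54-w[2])/w[0]).round(1))
for s in(35,40,45): print(s,c0+u*s)
```

```text
wrist 5070 [ 2.9500e-01 -9.0000e-03  4.2877e+01] s [-51.7  59.5] lat of top part [-41.9  36.5] base s [-72.3  69.8] lat [-48.   46.4] s@54 37.7
wrist3 5109 [ 3.0000e-01 -5.0000e-03  4.2999e+01] s [-52.1  44.8] lat of top part [-41.9  36. ] base s [-72.8  28.5] lat [-46.6  46.2] s@54 36.6
scene 1255 [2.8500e-01 1.0000e-03 4.4221e+01] s [-57.3  58.2] lat of top part [-41.2  38. ] base s [-75.3  71.8] lat [-51.1  43.1] s@54 34.3
side 516 [ 2.8600e-01 -8.0000e-03  4.3379e+01] s [-54.7  59. ] lat of top part [-40.3  40.7] base s [-73.4  73.9] lat [-46.8  51.2] s@54 37.2
35 [403.38444478 338.17332939]
40 [398.43936547 338.91237645]
45 [393.49428615 339.6514235 ]
```

Emit:
move_arm(linear=[[0.05, -0.02, 0.04], [0.13, -0.03, 0.1], [0.22, -0.02, 0.16], [0.31, 0, 0.22], [0.4, 0.05, 0.28], [0.5, 0.12, 0.33], [0.6, 0.19, 0.38], [0.7, 0.26, 0.42], [0.8, 0.33, 0.46], [0.88, 0.4, 0.48], [0.93, 0.45, 0.49], [0.936, 0.45, 0.49]], twist=[[0.015, 0, 0], [0.045, 0, 0], [0.075, 0, 0], [0.105, 0, 0], [0.135, 0, 0], [0.165, 0, 0], [0.195, 0, 0], [0.22, 0, 0], [0.245, 0, 0], [0.265, 0, 0], [0.277, 0, 0], [0.277, 0, 0]], hand=[1, 0.5, 0, -0.5, -1, -1, -1, -1, -1, -1, -1, -1])

```text
time: 24.53
tool_pos: [394.9, 338.1, 142.6]
tcp_rot: [-89.4, 0.3, 92.2]
ft_force: [-0.4, -0.5, -0.4]
finger_gap: 0.0
```

Run:
```python
from h import *
from bench import r
o,B=bed();st=r.sense();rep(st,o,B);cmd(st,[402,339,62],vertR(92))
```

```text
bed pos [-150.2  356.3  133.6] world [394.9 338.1 142.6] j [ 35.  -1. 103.   0.  78. -57.] F [-0.4 -0.5 -0.4] gap 0.0 t 24.5333
lin [0.0034, 0.2685, -0.0266] tw [-0.0066, 0.0026, -0.0034]
```

Emit:
move_arm(linear=[[0.003, 0.05, -0.01], [0.003, 0.12, -0.026], [0.003, 0.19, -0.026], [0.003, 0.24, -0.026], [0.003, 0.27, -0.026], [0.003, 0.295, -0.026], [0.003, 0.315, -0.026], [0.003, 0.335, -0.026], [0.003, 0.35, -0.026], [0.003, 0.36, -0.026]], twist=[[-0.006, 0, -0.003], [-0.006, 0, -0.003], [-0.006, 0, -0.003], [-0.006, 0, -0.003], [-0.006, 0, -0.003], [-0.006, 0, -0.003], [-0.006, 0, -0.003], [-0.006, 0, -0.003], [-0.006, 0, -0.003], [-0.006, 0, -0.003]], hand=[-1, -1, -1, -1, -1, -1, -1, -1, -1, -1])

```text
time: 25.37
tool_pos: [401.9, 339.3, 35.8]
tcp_rot: [-90.0, -0.0, 92.2]
ft_force: [-5.2, -0.3, 9.1]
finger_gap: 0.3
```

Emit:
move_arm(linear=[[0, 0.006, 0], [0, 0.012, 0], [0, 0.017, 0], [0, 0.02, 0], [0, 0.02, 0]], twist=[[0, 0, 0], [0, 0, 0], [0, 0, 0], [0, 0, 0], [0, 0, 0]], hand=[-1, -1, -1, -1, -1])

```text
time: 25.78
tool_pos: [402.2, 339.8, 31.3]
tcp_rot: [-90.0, -0.1, 92.2]
ft_force: [-4.8, -1.3, 9.4]
finger_gap: 0.0
```

Emit:
move_arm(linear=[[0, 0.005, 0], [0, 0.009, 0], [0, 0.012, 0], [0, 0.012, 0]], twist=[[0, 0, 0], [0, 0, 0], [0, 0, 0], [0, 0, 0]], hand=[-1, -1, -1, -1])

```text
time: 26.12
tool_pos: [402.8, 340.3, 30.5]
tcp_rot: [-90.1, -0.1, 92.3]
ft_force: [-9.6, -6.6, 19.2]
finger_gap: 0.1
```

At the stop: z is holding near 31 while the force has risen to 19 N. I'll hold for over a second, then rise.

Emit:
move_arm(linear=[[0, 0.002, 0], [0, 0.003, 0], [0, 0.003, 0], [0, 0.003, 0], [0, 0.003, 0], [0, 0.003, 0], [0, 0.003, 0], [0, 0.003, 0], [0, 0.003, 0], [0, 0.003, 0], [0, 0.003, 0], [0, 0.003, 0]], twist=[[0, 0, 0], [0, 0, 0], [0, 0, 0], [0, 0, 0], [0, 0, 0], [0, 0, 0], [0, 0, 0], [0, 0, 0], [0, 0, 0], [0, 0, 0], [0, 0, 0], [0, 0, 0]], hand=[-1, -1, -1, -1, -1, -1, -1, -1, -1, -1, -1, -1])

```text
time: 27.12
tool_pos: [403.6, 340.8, 31.5]
tcp_rot: [-90.2, -0.2, 92.3]
ft_force: [-4.6, -1.5, 9.6]
finger_gap: 0.2
```

Run:
```python
from h import *
from bench import r
st=r.sense();print(st["ft_force"],st["tool_pos"])
az=np.radians(171.5);u=np.array([np.cos(az),np.sin(az)]);v=np.array([-u[1],u[0]]);c0=np.array([438,333.])
for n in("scene","side"):
    P=cloud(r.snapshot(n)).reshape(-1,3)
    A=np.c_[(P[:,:2]-c0)@u,(P[:,:2]-c0)@v,P[:,2]];q=A[(abs(A[:,0]-5)<50)&(abs(A[:,1])<36)&(A[:,2]>20)&(A[:,2]<70)]
    w=np.array([0.05,0,32])
    for t in(10,5,4):
        k=q[abs(q[:,2]-q[:,:2]@w[:2]-w[2])<t];w=np.linalg.lstsq(np.c_[k[:,:2],np.ones(len(k))],k[:,2],rcond=None)[0]
    print(n,len(k),w,"angle",np.arctan(w[0]),"rest",np.arctan(.285))
```

```text
[-4.61010179 -1.52141908  9.60013681] [403.64580615 340.76283946  31.4967511 ]
scene 738 [ 5.01452063e-02 -2.28461390e-03  3.04932395e+01] angle 0.050103238845268704 rest 0.2776391571196562
side 346 [ 4.95420447e-02 -5.03092274e-03  2.96070457e+01] angle 0.04950157202823523 rest 0.2776391571196562
```

The force dropped back to 9.6 N and the plate angle change is only about 0.23 rad, so this hold is marginal. I'll press deeper and hold again.

Emit:
move_arm(linear=[[0, 0.006, 0], [0, 0.011, 0], [0, 0.015, 0], [0, 0.015, 0], [0, 0.015, 0], [0, 0.015, 0], [0, 0.015, 0], [0, 0.015, 0], [0, 0.015, 0], [0, 0.015, 0], [0, 0.015, 0], [0, 0.015, 0]], twist=[[0, 0, 0], [0, 0, 0], [0, 0, 0], [0, 0, 0], [0, 0, 0], [0, 0, 0], [0, 0, 0], [0, 0, 0], [0, 0, 0], [0, 0, 0], [0, 0, 0], [0, 0, 0]], hand=[-1, -1, -1, -1, -1, -1, -1, -1, -1, -1, -1, -1])

```text
time: 28.22
tool_pos: [404.4, 341.3, 30.3]
tcp_rot: [-90.3, -0.2, 92.3]
ft_force: [-11.0, -7.3, 24.2]
finger_gap: -0.0
```

Run:
```python
from h import *
from bench import r
st=r.sense();print(st["ft_force"],st["tool_pos"])
az=np.radians(171.5);u=np.array([np.cos(az),np.sin(az)]);v=np.array([-u[1],u[0]]);c0=np.array([438,333.])
d=pickle.load(open("d1.pkl","rb"))
for n in("scene","side"):
  for s,w0 in((r.snapshot(n),(0.05,0,32)),(d[n],(.28,0,43))):
    P=cloud(s).reshape(-1,3)
    A=np.c_[(P[:,:2]-c0)@u,(P[:,:2]-c0)@v,P[:,2]];q=A[(abs(A[:,0]-5)<48)&(abs(A[:,1])<36)&(A[:,2]>20)&(A[:,2]<70)]
    w=np.array(w0)
    for t in(10,5,4):
        k=q[abs(q[:,2]-q[:,:2]@w[:2]-w[2])<t];w=np.linalg.lstsq(np.c_[k[:,:2],np.ones(len(k))],k[:,2],rcond=None)[0]
    print(n,len(k),w,"angle",np.arctan(w[0]))
```

```text
[-11.00521245  -7.33361685  24.22183658] [404.44068892 341.2946608   30.31260021]
scene 704 [ 4.03084506e-02 -1.64448173e-03  2.98682246e+01] angle 0.040286641144910644
scene 933 [2.94879785e-01 8.32338180e-04 4.42892206e+01] angle 0.28675275521309357
side 324 [ 3.34778809e-02 -2.90633252e-03  2.88596753e+01] angle 0.033465382344048125
side 382 [ 2.93846870e-01 -1.72833122e-03  4.35448019e+01] angle 0.28580220473520107
```

Angle change is now 0.25 rad at 24 N, so it is firmly on the stop. I'll hold half a second more, then release and retract.

Emit:
move_arm(linear=[[0, 0.011, 0], [0, 0.011, 0], [0, 0.011, 0], [0, 0.011, 0], [0, 0.011, 0], [0, 0.011, 0], [0, 0.011, 0], [0, 0.011, 0]], twist=[[0, 0, 0], [0, 0, 0], [0, 0, 0], [0, 0, 0], [0, 0, 0], [0, 0, 0], [0, 0, 0], [0, 0, 0]], hand=[-1, -1, -1, -1, -1, -1, -1, -1])

```text
time: 28.98
tool_pos: [404.5, 341.4, 30.2]
tcp_rot: [-90.2, -0.2, 92.3]
ft_force: [-14.4, -9.6, 29.0]
finger_gap: 0.5
```

Emit:
move_arm(linear=[[0, -0.02, 0], [0, -0.05, 0], [0, -0.08, 0], [0, -0.12, 0], [0, -0.18, 0], [0, -0.26, 0], [0, -0.34, 0], [0, -0.42, 0], [0, -0.5, 0], [0, -0.5, 0], [0, -0.5, 0]], twist=[[0, 0, 0], [0, 0, 0], [0, 0, 0], [0, 0, 0], [0, 0, 0], [0, 0, 0], [0, 0, 0], [0, 0, 0], [0, 0, 0], [0, 0, 0], [0, 0, 0]], hand=[-1, -1, -1, -1, -1, -1, -1, -1, -1, -1, -1])

```text
time: 29.9
tool_pos: [404.8, 341.6, 182.7]
tcp_rot: [-90.4, -0.3, 92.3]
ft_force: [-0.6, -0.1, -0.3]
finger_gap: 0.1
```

```bash
python3 seat.py side scene
python3 - <<'E'
from h import *
from bench import r
az=np.radians(171.5);u=np.array([np.cos(az),np.sin(az)]);v=np.array([-u[1],u[0]]);c0=np.array([438,333.])
for n in("scene","side"):
    s=r.snapshot(n);P=cloud(s).reshape(-1,3)
    A=np.c_[(P[:,:2]-c0)@u,(P[:,:2]-c0)@v,P[:,2]];q=A[(abs(A[:,0]-5)<48)&(abs(A[:,1])<36)&(A[:,2]>20)&(A[:,2]<70)]
    w=np.array((.28,0,43))
    for t in(10,5,4):
        k=q[abs(q[:,2]-q[:,:2]@w[:2]-w[2])<t];w=np.linalg.lstsq(np.c_[k[:,:2],np.ones(len(k))],k[:,2],rcond=None)[0]
    print(n,len(k),"angle",np.arctan(w[0]))
    cv2.imwrite("pics/end_"+n+".png",s["frame"][:,:,::-1])
E
```

```text
bed pos [-124.2  359.4  165.7] world [404.8 341.6 182.7] j [ 35.  -2. 101.   0.  81. -58.] F [-0.6 -0.1 -0.3] gap 0.1 t 29.9
side -75 76 195 [  0.9 -78.1  79.1] (array([  1.3, -78.7]), 15.7)
side -75 25 193 [  0.1 -90.5  41.6] (array([  0.5, -75.9]), 26.8)
side -75 62 285 [ -5.  -78.6  72.8] (array([ -4.1, -78.7]), 19.0)
side 75 76 50 [-0.1 55.8 81. ] (array([ 0.1, 72.1]), 24.3)
side 75 25 166 [ 0.2 58.1 41.1] (array([ 0.7, 73. ]), 25.4)
side 75 126 63 [ -0.3  71.7 129.2] (array([-0.5, 72. ]), 10.4)
side 75 62 168 [-3.1 65.4 76.4] (array([-0.7, 77. ]), 28.5)
scene -75 76 67 [  2.2 -75.9  78.7] (array([  3.2, -76. ]), 16.8)
scene -75 25 246 [ -0.1 -71.4  41.4] (array([ -3.1, -80.4]), 29.4)
scene -75 62 161 [ -3.1 -74.8  71.9] (array([ -2. , -75.1]), 21.4)
scene 75 76 53 [10.4 76.8 80.9] (array([ 2.1, 73.5]), 24.3)
scene 75 25 228 [ 0.9 77.6 41.6] (array([-3. , 71.7]), 29.6)
scene 75 62 169 [ 0.1 76.7 76.1] (array([-2.9, 70.9]), 28.5)
scene 940 angle 0.2941405132378742
side 380 angle 0.291068881280707
```

View pics/end_scene.png

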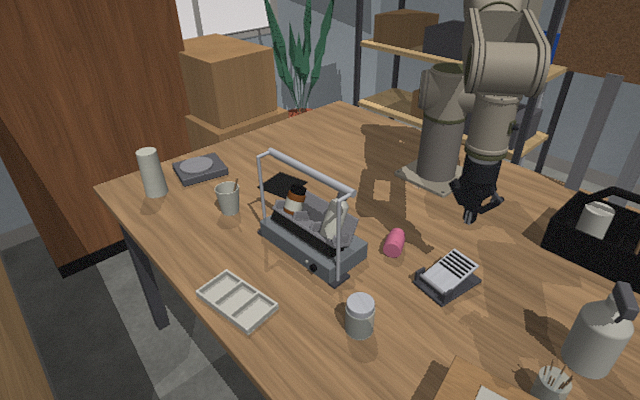

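Final scene view: jar at (295,198) in the right seat, bottle at (335,218) in the left seat and the treadle up at (450,275). The cup at (228,198) and pot at (360,315) are where they started, and the arm is clear.

```bash
python3 -c "
from bench import r
print(r.hand_in())"
```

```text
the job is handed in; nothing more can be done
None
```

I swapped the two containers and pressed the treadle, and the job is handed in at about 30 s of the 72 s allowed. The hand-in gave no verdict. The bottle stood on the mat while I moved the jar to the right seat, and then went into the left seat.

- **Containers:** depth checks after both releases put the jar's lid and the bottle's cap within about 4 mm of where a fully seated container's would be. Both stand along the bed's axis and are released.
- **Treadle press:** my first hold was doubtful. The force fell back to about 10 N and the plate had turned only about 0.23 rad. I pressed deeper, to 24–29 N with the plate turned 0.25 rad, and held that for about 1.5 s.
- **Treadle release:** the plate slope is back at its rest value (0.29 rad, against 0.286 before the press).
- **Bystanders:** the cup, pot and pink look-alike appear unmoved in the last picture. I did not measure them again.
- **Arm:** it is 180 mm above the table with wrist force near zero, touching nothing.

One early measurement was wrong. My first bed yaw of 6.6° was spoilt by the gripper standing over the lamp bar. I corrected it to 2.2° from the wrist camera before any grasp.

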